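# Restock the counter display in a haberdashery

### The arm

A 7-joint arm with a two-finger parallel gripper is mounted at the origin on the work surface. World frame = base frame: x ahead of the robot, y to its left, z up, the work surface at z = 0. Lengths are in mm, angles in rad, forces in N, time in s.
With the tool pointing down it reaches from about 400 to 875 mm from the base axis. Payload 4.4 kg.
Tool frame: the origin (TCP) lies midway between the tips of the shut fingers; the grasp point (between the pads) lies 19 mm behind it; z points along the fingers, y is the line along which they close (so a half turn about z gives the same grasp; the last joint's range is limited). The gripper opens to 85 mm and grips with 20 to 120 N. Pads are 22 mm wide; open, the fingers measure 114 mm over their backs; the gripper's body (76 mm by 85 mm) begins 54 mm behind the grasp point. The pads swing forward as they close: fully open they stand 13 mm farther back than shut.
Start: joints at [-1.32, 0.628, 0.038, 1.517, -0.027, 0.996, -0.02], TCP at [202.469, 617.676, 231.313] pointing down, gripper open.
Joint ranges: [-3.06, 3.06], [-0.37, 2.12], [-1.25, 1.32], [0.18, 2.47], [-1.1, 4.24], [0.23, 1.98], [-2.94, 2.94]. Speed limits (rad/s): [2.57, 2.57, 3.14, 3.14, 3.14, 3.14, 3.14].

### API

Orientations are given as [roll, pitch, yaw] about the fixed x, y, z axes, in that order (R = Rz(yaw) Ry(pitch) Rx(roll)).
In Python, from cell import ctrl gives the robot as it stands.
- The arm moves only by the shell command python3 -m crank 'ROWS' [OPENING]. ROWS is JSON, a list that holds one entry, the list of rows, each a list of 4 numbers: the shift along the tool's x, y, z normalised to -1 to 1, where 1 is 2.5 cm, then the turn about the tool's z normalised to -1 to 1, where 1 is 0.08 rad. In form: [[[dx, dy, dz, turn], ...]]. A call has 1 to 12 rows; each row shifts and turns the commanded pose from where the row before left it, along the tool's axes as they then stand; what a row does not reach is not made up. A row lasts 1/12 s, in which the tool goes at most 41.7 mm and 7.16 degrees, less where a joint would pass 70% of its speed; a pose out of reach is approached as far as the arm can. A call with a number of a shift or a turn outside -1 to 1 is refused whole. A call with a gripper value outside its range is refused whole. OPENING is the closure, from -1 (fully open) to 1 (shut), set as the call begins (- or left out, the last holds). The fingers move at their own pace and stop on an object; the grip force is fixed at half the most. Time passes only in rows, so rows that do not move let the fingers close. It gives the time, the measured TCP pose, the force, the opening and the grip force at its end, in the units of the state.
- ctrl.read_state(): the state, without advancing time (a new reading comes with each control period).
- ctrl.get_image(name): name is "scene" or "side" or "wrist"; returns a dict with "img" (384x512x3 uint8, red, green, blue), "intrinsics" (3x3 intrinsics, pixels), "extrinsics" (4x4, takes a point from camera to world coordinates). Camera axes: x right, y up, looking along -z (the intrinsics and any distortion apply to the point x, -y, -z); pixel columns grow to the right and rows downward; lengths in mm; the calibration is good to about 2 mm. A picture is of the moment at which its call begins. There is no depth.
- ctrl.finish_job(): hands the job in; it is judged then, once.
Trained networks look in the newest picture that a camera, given by its name, has taken for a name from the list of things; names that differ only in an ending like _2 or _b are one class to them, and where a whole thing is asked for, a point or a joint stands for the part that bears it (a point fixed in the world has none). Each returns a list of dicts, best first, with "confidence" (0 to 1); they miss things now and then, are a little off and sometimes report something else, mostly with a low value. They report only what shows in the picture. A call takes as long as a camera call. They do not tell look-alikes from the thing itself.
- ctrl.find_in(camera, target): "position" ([row, column] in pixels, amid what is visible of it).
- ctrl.trace(camera, target): "mask" (384x512 bool, what is visible of it) and "position" ([row, column] in pixels, amid what is visible of it).
- ctrl.place_of(camera, target): "position" ([row, column] in pixels: a listed point, or the origin of a listed thing).
The state is a dict: "clock": time; "qpos": joint angles; "qd": joint speeds; "tau": joint torques, N m; "eef_pos": TCP position; "tool_rot": TCP orientation; "force": force on the tool from outside, world axes, zero at the start; "torque": the same for the moment, N m; "width": finger opening in mm; "gripper_force": force on a finger pad.
Only numpy, scipy, OpenCV 4.12 (cv2) and the standard library are available. Lean on these libraries where they do the work, as an engineer would, in place of code of your own. Each camera call takes 0.05 s, during which the arm holds its last target. There are 200 camera calls.

### The job

Restock the counter display: slide every button sample board out of the supply box into the rack slot marked with its own colour, upright and pushed fully home to the slot's floor, and hang every craft kit case by its handle on the hooks of the wire stand, one case to a hook and well behind the hook's upturned tip. Leave the pen pot and the thread cone where they are.

Things in the scene. Friction and masses are not known exactly. Their poses are not given: they have to be found in the camera images.
- board_red: red button sample board (may be absent): stiff slab 90 (own x) x 8 (own y, thickness) x 120 mm tall (own z), 0.11 kg, white buttons on both faces, upright in the supply box at first. Origin: middle of its bottom edge. Grip the top 30 mm across its 8 mm. Either face may look either way.
- board_yellow: yellow button sample board (may be absent): stiff slab 90 (own x) x 8 (own y, thickness) x 120 mm tall (own z), 0.11 kg, white buttons on both faces, upright in the supply box at first. Origin: middle of its bottom edge. Grip the top 30 mm across its 8 mm. Either face may look either way.
- board_blue: blue button sample board (may be absent): stiff slab 90 (own x) x 8 (own y, thickness) x 120 mm tall (own z), 0.11 kg, white buttons on both faces, upright in the supply box at first. Origin: middle of its bottom edge. Grip the top 30 mm across its 8 mm. Either face may look either way.
- slot_red (a point): slot marked by red tiles at both ends: the point on its floor where the red board's origin lies when home. Axes as the rack: x along the slot (95 mm long), y across, z up. Fixed wall at y = -4 mm; at +2.5 mm a sprung steel plate that yields to the board and grips it (4 N), so it must be pushed down with 4 to 10 N to the floor. Lead-in slopes 5 mm wide all round, 47-81 mm up.
- slot_yellow (a point): slot marked by yellow tiles at both ends: the point on its floor where the yellow board's origin lies when home. Axes as the rack: x along the slot (95 mm long), y across, z up. Fixed wall at y = -4 mm; at +2.5 mm a sprung steel plate that yields to the board and grips it (4 N), so it must be pushed down with 4 to 10 N to the floor. Lead-in slopes 5 mm wide all round, 47-81 mm up.
- slot_blue (a point): slot marked by blue tiles at both ends: the point on its floor where the blue board's origin lies when home. Axes as the rack: x along the slot (95 mm long), y across, z up. Fixed wall at y = -4 mm; at +2.5 mm a sprung steel plate that yields to the board and grips it (4 N), so it must be pushed down with 4 to 10 N to the floor. Lead-in slopes 5 mm wide all round, 47-81 mm up.
- rack: fixed white display rack with clear end walls, 150 (x) x 176 (y) x 89 mm tall; three upright slots 56 mm apart along its y (red at -y, yellow in the middle, blue at +y), open at the top, floors 8 mm up. Origin: centre of its underside. Stands on the left or on the right.
- supply: fixed cardboard supply box 116 (x) x 176 (y) x 56 mm tall, on the other side from the rack: three loose upright slots (12 mm wide, 100 mm long, floor 6 mm up) 56 mm apart along its y, in which the boards stand at first. Origin: centre of its underside.
- kit_green: green craft kit case (may be absent), 0.11 to 0.23 kg: case 48 (own x) x 64 (own y) x 46 mm (z); on it a rigid handle along own y: 8 mm posts at y = +-18 mm and a top bar 10 (x) x 50 (y) x 20 mm (z), underside at z = 86, top at 106 mm; opening 28 wide x 40 high. Origin: centre of its underside. Grip the bar across its 10 mm.
- kit_orange: orange craft kit case (may be absent), 0.11 to 0.23 kg: case 48 (own x) x 64 (own y) x 46 mm (z); on it a rigid handle along own y: 8 mm posts at y = +-18 mm and a top bar 10 (x) x 50 (y) x 20 mm (z), underside at z = 86, top at 106 mm; opening 28 wide x 40 high. Origin: centre of its underside. Grip the bar across its 10 mm.
- kit_white: white craft kit case (may be absent), 0.11 to 0.23 kg: case 48 (own x) x 64 (own y) x 46 mm (z); on it a rigid handle along own y: 8 mm posts at y = +-18 mm and a top bar 10 (x) x 50 (y) x 20 mm (z), underside at z = 86, top at 106 mm; opening 28 wide x 40 high. Origin: centre of its underside. Grip the bar across its 10 mm.
- stand: fixed dark steel wire stand, base plate 120 (x) x 290 x 12 mm; a cross bar 150 mm up (its posts rise to 158 mm) carries three steel hooks along own -x, towards the robot, 90 mm apart along y. Origin: centre of the base's underside, below the cross bar.
- hook_0 (a point): hook 0 of the stand (0 at its -y end): the point on top of its level 8 mm rod, 52 mm from the cross bar and 154 mm above the counter, where a handle should hang. Axes as the stand: the rod runs along x; from 46 mm towards -x it turns up into a tip that rises 18 mm above the rod's top and ends at 60 mm; at +42 mm a stop disc 28 mm wide.
- hook_1 (a point): hook 1 of the stand (0 at its -y end): the point on top of its level 8 mm rod, 52 mm from the cross bar and 154 mm above the counter, where a handle should hang. Axes as the stand: the rod runs along x; from 46 mm towards -x it turns up into a tip that rises 18 mm above the rod's top and ends at 60 mm; at +42 mm a stop disc 28 mm wide.
- hook_2 (a point): hook 2 of the stand (0 at its -y end): the point on top of its level 8 mm rod, 52 mm from the cross bar and 154 mm above the counter, where a handle should hang. Axes as the stand: the rod runs along x; from 46 mm towards -x it turns up into a tip that rises 18 mm above the rod's top and ends at 60 mm; at +42 mm a stop disc 28 mm wide.
- pen_pot: bystander: loose grey pot of pens, 72 mm wide, 85 mm tall, pens to 141 mm; origin at the centre of its underside
- thread_cone: bystander: loose blue cone of thread, 60 mm wide, 100 mm tall; origin at the centre of its underside
Not all that is in view belongs to the job. Of the things that look like the kit_orange, the middle-sized one is meant.

How it is judged:
By the outcome, as a careful person would: the job done as asked, in the order asked, and still so for the second after the job is handed in, with the robot touching nothing.
Of board_red, board_yellow, board_blue only 2 to 3 are there at a start; the rules pass over those that are not, and their reading is None.
Of kit_green, kit_orange, kit_white only 2 to 3 are there at a start; the rules pass over those that are not, and their reading is None.
At some moment in a run one of kit_green, kit_orange, kit_white may be knocked a few centimetres aside while the robot is not near it.
It also fails if it takes over 210 s, if anything falls off the work surface, if the arm or the gripper's body presses on something with over 40 N, if the wrist force passes 120 N, or if a joint passes its speed limit or range.

## Working session

There is one attempt and no reset: what is moved stays moved. The work goes in short steps, Python scripts to look and compute and a shell command to move; the robot and the scene stay as the last step left them, time stands still between calls to the robot, and variables do not carry over. Pictures are saved under pics/ and viewed, at most 14 in all, crops included, and the job is handed in when it is done.

```bash
ls; mkdir -p pics; python3 - <<'E'
from cell import ctrl
import cv2
s=ctrl.read_state();print(s)
for n in ["scene","side","wrist"]:
    d=ctrl.get_image(n);cv2.imwrite(f"pics/{n}0.png",d["img"][:,:,::-1]);print(n,d["intrinsics"],d["extrinsics"].round(3).tolist(), [k for k in d])
E
```

```text
pics
{'clock': 0.0, 'qpos': array([-1.3197894 ,  0.62933719,  0.03842605,  1.51838214, -0.02698722,
        0.99631681, -0.0199766 ]), 'qd': array([ 9.53497507e-04,  6.75346772e-05,  4.77123998e-05, -5.42959051e-04,
        2.67466798e-04,  7.31433805e-04, -1.42455389e-03]), 'tau': array([-1.20133723e-04, -5.63413918e+01,  1.22587558e+00, -1.93439144e+01,
        1.09224563e-02,  1.04842635e-02,  3.90896915e-06]), 'eef_pos': array([202.26569312, 617.05623994, 230.39008566]), 'tool_rot': array([-3.13966693e+00,  2.67529725e-05,  2.82482866e+00]), 'force': array([-0.13523452,  0.27937493, -0.88336555]), 'torque': array([ 0.00736987, -0.03169686, -0.01046907]), 'gripper_force': 0.0, 'width': 85.30217232512825}
scene [[395.73033789   0.         260.09420572]
 [  0.         395.73033789 192.00582638]
 [  0.           0.           1.        ]] [[-0.248, -0.657, 0.712, 1390.368], [0.969, -0.181, 0.171, 212.214], [0.016, 0.732, 0.681, 943.981], [0.0, 0.0, 0.0, 1.0]] ['img', 'intrinsics', 'extrinsics']
side [[395.16399799   0.         251.49812534]
 [  0.         395.16399799 187.28042856]
 [  0.           0.           1.        ]] [[0.772, 0.289, -0.567, -22.509], [-0.635, 0.387, -0.668, -635.707], [0.026, 0.876, 0.482, 582.064], [0.0, 0.0, 0.0, 1.0]] ['img', 'intrinsics', 'extrinsics']
wrist [[321.82593557   0.         257.18886796]
 [  0.         321.82593557 194.19623544]
 [  0.           0.           1.        ]] [[0.313, -0.913, -0.26, 135.348], [0.95, 0.3, 0.089, 638.943], [-0.003, -0.275, 0.961, 372.706], [0.0, 0.0, 0.0, 1.0]] ['img', 'intrinsics', 'extrinsics']
```

View pics/scene0.png

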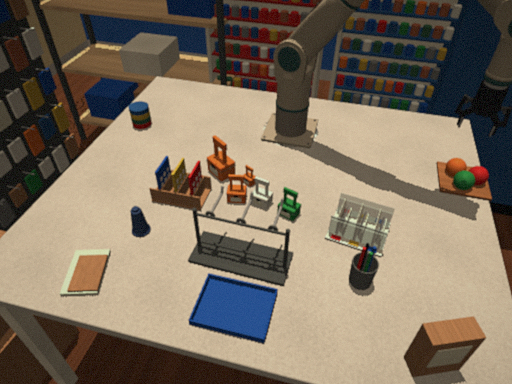

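View pics/side0.png

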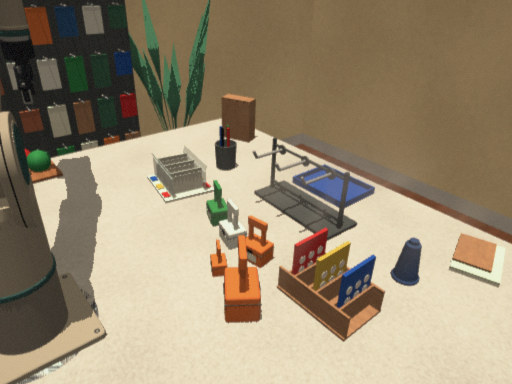

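```bash
cat > h.py <<'E'
import numpy as np, cv2
from cell import ctrl
def cam(n):
    d=ctrl.get_image(n); return d
def ray(d,rc):
    K=d["intrinsics"];E=d["extrinsics"]
    v=np.linalg.inv(K)@np.array([rc[1],rc[0],1.]); v=E[:3,:3]@np.array([v[0],-v[1],-v[2]])
    return E[:3,3],v/np.linalg.norm(v)
def plane(d,rc,z):
    o,v=ray(d,rc); return o+v*(z-o[2])/v[2]
def proj(d,P):
    P=np.atleast_2d(P); c=(P-d["extrinsics"][:3,3])@d["extrinsics"][:3,:3]
    c=c*[1,-1,-1]; p=c@d["intrinsics"].T; return (p[:,:2]/p[:,2:])[:,::-1]
def tri(obs):
    A=0;b=0
    for d,rc in obs:
        o,v=ray(d,rc);M=np.eye(3)-np.outer(v,v);A=A+M;b=b+M@o
    X=np.linalg.solve(A,b)
    return X,max(np.linalg.norm(proj(d,X)[0]-rc) for d,rc in obs)
E
cat > m.py <<'E'
from h import *
D={n:cam(n) for n in ["scene","side"]}
names="board_red board_yellow board_blue slot_red slot_yellow slot_blue rack supply kit_green kit_orange kit_white stand hook_0 hook_1 hook_2 pen_pot thread_cone".split()
for t in names:
    r={n:ctrl.place_of(n,t) for n in D}
    for a in r["scene"][:3]:
        print(t,"scene",np.round(a["position"]),round(a["confidence"],2))
        for b in r["side"][:3]:
            X,e=tri([(D["scene"],a["position"]),(D["side"],b["position"])])
            if e<8: print("    side",np.round(b["position"]),round(b["confidence"],2),X.round(1),"err",round(e,1))
    if not r["scene"]: print(t,"none in scene; side",[(np.round(b["position"]),b["confidence"]) for b in r["side"]])
E
python3 m.py
```

```text
board_red scene [195. 200.] 0.75
    side [283. 303.] 0.77 [ 477.6 -223.     2.6] err 0.4
board_red scene [231. 356.] 0.7
board_yellow scene [222. 344.] 0.74
board_yellow scene [193. 180.] 0.52
    side [296. 325.] 0.84 [ 485.7 -284.4    5.3] err 2.8
board_yellow scene [233. 354.] 0.48
board_blue scene [190. 168.] 0.7
    side [317. 351.] 0.8 [ 482.1 -342.8    3.2] err 2.0
board_blue scene [277. 360.] 0.31
slot_red scene [222. 343.] 0.56
    side [185. 186.] 0.84 [491.  268.7  19.7] err 0.1
slot_red scene [215. 279.] 0.34
slot_yellow scene [228. 357.] 0.96
    side [186. 176.] 0.58 [483.8 318.7  -2.7] err 0.1
slot_blue scene [236. 378.] 0.84
    side [176. 173.] 0.76 [5.064e+02 3.825e+02 2.000e-01] err 1.1
slot_blue scene [228. 141.] 0.27
rack scene [231. 355.] 0.89
    side [185. 180.] 0.57 [496.4 313.   -0.6] err 0.7
supply scene [194. 183.] 0.65
    side [298. 326.] 0.66 [ 484.9 -280.9    2. ] err 0.5
kit_green scene [213. 289.] 0.58
    side [220. 216.] 0.81 [474.4  91.6  -2.7] err 0.2
kit_green scene [259. 245.] 0.27
kit_green scene [196. 234.] 0.22
kit_orange scene [198. 236.] 
[... 861 characters left out ...]
1.9
hook_1 scene [203. 215.] 0.78
    side [173. 321.] 0.93 [650.4 -96.6 160.8] err 0.6
hook_1 scene [210. 247.] 0.59
    side [163. 289.] 0.82 [642.4  -1.  152.7] err 1.1
hook_2 scene [216. 278.] 0.93
    side [151. 273.] 0.76 [652.5  82.2 156.4] err 1.9
hook_2 scene [203. 215.] 0.78
    side [173. 321.] 0.93 [650.4 -96.6 160.8] err 0.6
hook_2 scene [210. 247.] 0.59
    side [163. 289.] 0.82 [642.4  -1.  152.7] err 1.1
pen_pot scene [278. 358.] 0.8
    side [168. 225.] 0.87 [678.3 333.8  -2.9] err 0.1
pen_pot scene [198. 235.] 0.58
thread_cone scene [261. 241.] 0.75
thread_cone scene [232. 141.] 0.69
    side [278. 405.] 0.92 [ 676.2 -344.5   -5.6] err 0.2
thread_cone scene [215. 280.] 0.57
```

The scene view shows the supply box at left (px 182,185), the rack at right (360,222), and the stand at (242,245) with hooks at about (215,203), (247,210) and (278,216). There are three orange cases: large (220,160), middle (236,190) and small (249,176). The white case is at (262,190) and the green one at (289,205). The side view agrees, and all three boards are present. I'll move over the rack and measure it from close by.

```bash
python3 -m crank '[[[0,0,-0.3,-0.99],[0,0,-0.3,-0.99],[0,0,-0.3,-0.99],[0,0,-0.3,-0.99],[0,0,0,0]]]' -1
python3 -m crank '[[[-0.95,-1,0,0],[-0.95,-1,0,0],[-0.95,-1,0,0],[-0.95,-1,0,0],[-0.95,-1,0,0],[-0.95,-1,0,0],[-0.95,-1,0,0],[-0.95,-1,0,0],[-0.95,-1,0,0],[-0.95,-1,0,0],[0,0,0,0],[0,0,0,0]]]'
cat > w.py <<'E'
from h import *
import sys,pickle
# usage: w.py tag targets...
d=cam("wrist");tag=sys.argv[1]
cv2.imwrite(f"pics/{tag}.png",d["img"][:,:,::-1])
s=ctrl.read_state();print(s["clock"],s["eef_pos"].round(1),s["tool_rot"].round(3),s["qpos"].round(2))
out={}
for t in sys.argv[2:]:
    out[t]=[(np.array(a["position"]),a["confidence"]) for a in ctrl.place_of("wrist",t)]
    print(t,[(p.round(1).tolist(),round(c,2),plane(d,p,0).round(0)[:2].tolist()) for p,c in out[t][:3]])
pickle.dump((d,out,s),open(tag+".pkl","wb"))
E
python3 w.py r1 slot_red slot_yellow slot_blue rack
```

```text
clock: 2.37
eef_pos: [202.9, 618.6, 262.9]
tool_rot: [3.139, 0.001, -3.14]
force: [-0.7, 0.7, -0.2]
width: 85.7
gripper_force: 0.0
clock: 3.37
eef_pos: [441.9, 365.2, 261.0]
tool_rot: [-3.141, 0.0, 3.134]
force: [-0.7, 0.6, 0.3]
width: 85.4
gripper_force: 0.0
3.4167 [440.2 367.2 261. ] [ 3.141e+00 -1.000e-03  3.138e+00] [-0.73  0.48 -0.03  1.7   0.02  0.96  0.81]
slot_red [([194.7, 180.2], 0.6, [487.0, 263.0])]
slot_yellow [([202.0, 218.4], 0.81, [497.0, 313.0])]
slot_blue [([208.5, 261.1], 0.62, [506.0, 369.0])]
rack [([199.4, 222.6], 0.56, [493.0, 318.0])]
```

View pics/r1.png

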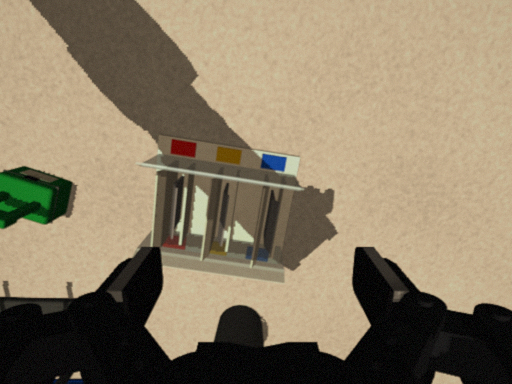

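The wrist view shows the rack from above. The near tiles are red (183,148), yellow (228,155) and blue (273,162); the far tiles are at (174,244), (217,249) and (257,254). I'll take a second view from another place.

```bash
python3 -m crank '[[[-0.2,-1,0,0],[-0.2,-1,0,0],[-0.2,-1,0,0],[-0.2,-1,0,0],[-0.2,-1,0,0],[0,0,0,0],[0,0,0,0]]]'
python3 w.py r2 slot_red slot_yellow slot_blue rack
cat > tiles.py <<'E'
from h import *
import pickle
V=[]
for tag in ["r1","r2"]:
    d,out,s=pickle.load(open(tag+".pkl","rb"))
    h=cv2.cvtColor(d["img"],cv2.COLOR_RGB2HSV)
    H,S,Vv=[h[...,i].astype(int) for i in range(3)]
    r={}
    for c,m in dict(red=((H<6)|(H>172)),yel=(H>15)&(H<32),blu=(H>100)&(H<125)).items():
        m=(m&(S>150)&(Vv>70)).astype(np.uint8)
        n,l,st,ce=cv2.connectedComponentsWithStats(m)
        r[c]=sorted([(round(ce[i][1],1),round(ce[i][0],1),int(st[i][4])) for i in range(1,n) if st[i][4]>25])
        print(tag,c,r[c])
    V.append((d,r,out))
for t in ["slot_red","slot_yellow","slot_blue","rack"]:
    for a in V[0][2][t][:1]:
        for b in V[1][2][t][:1]:
            X,e=tri([(V[0][0],a[0]),(V[1][0],b[0])]);print(t,X.round(1),round(e,1))
for c in ["red","yel","blu"]:
    for a in V[0][1][c]:
        for b in V[1][1][c]:
            X,e=tri([(V[0][0],np.array(a[:2])),(V[1][0],np.array(b[:2]))])
            if e<3 and -20<X[2]<130: print(c,a,b,X.round(1),round(e,1))
E
python3 tiles.py
```

```text
clock: 4.2
eef_pos: [465.0, 242.2, 261.5]
tool_rot: [3.142, 0.0, 3.14]
force: [0.7, 1.0, 0.1]
width: 85.4
gripper_force: 0.0
4.25 [464.6 243.7 261.5] [ 3.141  0.    -3.141] [-0.52  0.41 -0.02  1.83  0.01  0.9   1.03]
slot_red [([178.4, 273.4], 0.55, [489.0, 262.0])]
slot_yellow [([185.6, 317.7], 0.6, [499.0, 320.0])]
slot_blue [([192.0, 360.7], 0.85, [507.0, 376.0])]
rack []
r1 red [(np.float64(147.9), np.float64(182.9), 347), (np.float64(245.4), np.float64(173.2), 59)]
r1 yel [(np.float64(155.1), np.float64(228.3), 349), (np.float64(251.9), np.float64(217.6), 49)]
r1 blu [(np.float64(161.7), np.float64(274.1), 271)]
r2 red [(np.float64(128.3), np.float64(283.7), 353), (np.float64(343.4), np.float64(322.4), 78)]
r2 yel [(np.float64(136.0), np.float64(329.0), 353)]
r2 blu [(np.float64(143.7), np.float64(373.7), 323), (np.float64(380.1), np.float64(68.2), 196)]
slot_red [488.9 262.3  -4.7] 0.8
slot_yellow [492.1 315.5  19.9] 1.1
slot_blue [500.4 368.8  21.1] 0.8
red (np.float64(147.9), np.float64(182.9), 347) (np.float64(128.3), np.float64(283.7), 353) [424.6 273.5   9.1] 0.2
yel (np.float64(155.1), np.float64(228.3), 349) (np.float64(136.0), np.float64(329.0), 353) [434.  328.7   8.5] 0.2
blu (np.float64(161.7), np.float64(274.1), 271) (np.float64(143.7), np.float64(373.7), 323) [443.9 385.5   3.7] 0.4
```

View pics/r2.png

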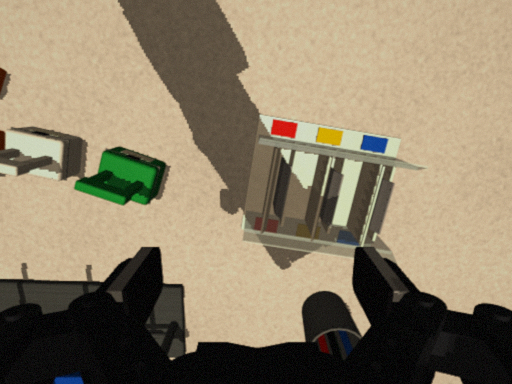

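The second wrist view gives the near tiles at (284,128), (329,136) and (374,144), and the far tiles at (265,224), (303,230) and (347,238). The green case is at (125,175) and the white one at (40,152).

```bash
cat > rackfit.py <<'E'
from h import *
import pickle
from scipy.optimize import least_squares
d1,o1,_=pickle.load(open("r1.pkl","rb"));d2,o2,_=pickle.load(open("r2.pkl","rb"))
for d,pts in ((d1,[(151,160),(266,283),(235,139)]),(d2,[(114,261),(137,400),(241,243)])):
    print("base corners z8",[plane(d,p,8).round(0)[:2].tolist() for p in pts])
for d,pts in ((d1,[(244,174),(249,217),(254,257)]),(d2,[(224,265),(230,303),(238,347)])):
    print("far tiles z8",[plane(d,p,8).round(1)[:2].tolist() for p in pts])
for d,pts in ((d1,[(147.9,182.9),(155.1,228.3),(161.7,274.1)]),(d2,[(128.3,283.7),(136,329),(143.7,373.7)])):
    print("near tiles z8",[plane(d,p,8).round(1)[:2].tolist() for p in pts])
for d,o in((d1,o1),(d2,o2)):
    print("slots z8",[plane(d,o[k][0][0],8).round(1)[:2].tolist() for k in ("slot_red","slot_yellow","slot_blue")])
# enlarged crops
c=np.hstack([cv2.resize(d1["img"][120:290,130:310],None,fx=2.2,fy=2.2,interpolation=2),cv2.resize(d2["img"][100:270,230:410],None,fx=2.2,fy=2.2,interpolation=2)])
cv2.imwrite("pics/rc.png",c[:,:,::-1]);print(c.shape)
E
python3 rackfit.py
```

```text
base corners z8 [[428.0, 245.0], [587.0, 398.0], [539.0, 207.0]]
base corners z8 [[408.0, 246.0], [436.0, 415.0], [573.0, 222.0]]
far tiles z8 [[552.7, 252.0], [560.5, 309.1], [568.3, 362.8]]
far tiles z8 [[548.4, 251.4], [557.0, 301.6], [568.6, 360.6]]
near tiles z8 [[424.5, 273.2], [433.9, 328.6], [442.6, 385.2]]
near tiles z8 [[424.9, 273.6], [434.3, 328.8], [443.8, 384.0]]
slots z8 [[484.3, 265.4], [494.4, 313.8], [503.7, 368.7]]
slots z8 [[487.0, 261.8], [496.5, 318.1], [505.1, 373.4]]
(374, 792, 3)
```

View pics/rc.png

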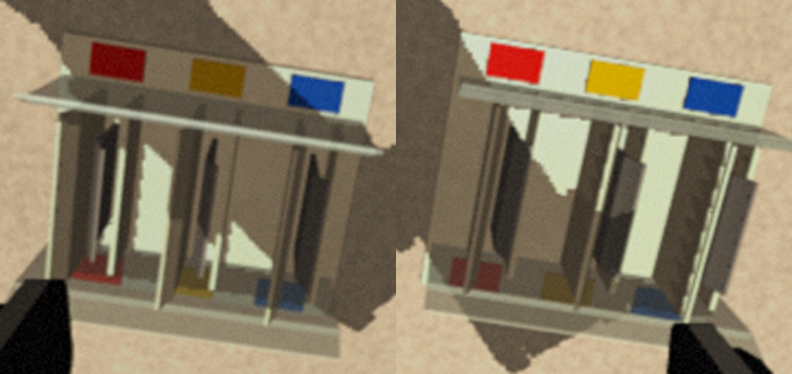

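The rack fit: yaw is about -0.170, and the slots are at roughly (488.5,262.3), (498,318) and (507,373.5) at z = 8. The crop shows the tiles in line with the slots. Next is the supply box.

```bash
python3 -m crank '[[[0,-1,0,0],[0,-1,0,0],[0,-1,0,0],[0,-1,0,0],[0,-1,0,0],[0,-1,0,0],[0,-1,0,0],[0,-1,0,0],[0,-1,0,0],[0,-1,0,0],[0,-1,0,0],[0,-1,0,0]]]'
python3 -m crank '[[[0.1,-1,0,0],[0.1,-1,0,0],[0.1,-1,0,0],[0.1,-1,0,0],[0.1,-1,0,0],[0.1,-1,0,0],[0,0,0,0],[0,0,0,0]]]'
python3 w.py s1 board_red board_yellow board_blue
python3 -m crank '[[[0,-1,0,0],[0,-1,0,0],[0,-1,0,0],[0,-1,0,0],[0,-1,0,0],[0,0,0,0],[0,0,0,0]]]'
python3 w.py s2 board_red board_yellow board_blue
python3 - <<'E'
import cv2,numpy as np
a=cv2.imread("pics/s1.png");b=cv2.imread("pics/s2.png")
cv2.imwrite("pics/s12.png",cv2.resize(np.vstack([a[60:340],b[60:340]]),None,fx=1.07,fy=1.07))
E
```

```text
clock: 5.45
eef_pos: [465.2, -57.6, 261.3]
tool_rot: [3.141, 0.0, -3.14]
force: [-0.1, 0.3, 0.4]
width: 85.4
gripper_force: 0.0
clock: 6.12
eef_pos: [450.0, -208.0, 261.1]
tool_rot: [-3.141, -0.0, 3.14]
force: [0.6, 2.0, -0.7]
width: 85.6
gripper_force: 0.0
6.1667 [ 450.3 -206.6  261.1] [ 3.141 -0.    -3.141] [ 0.31  0.37  0.09  1.9  -0.05  0.87  1.99]
board_red [([187.3, 237.5], 0.77, [485.0, -234.0])]
board_yellow [([184.1, 197.7], 0.87, [481.0, -286.0])]
board_blue [([188.8, 154.4], 0.74, [487.0, -342.0])]
clock: 6.9
eef_pos: [450.0, -332.6, 261.0]
tool_rot: [3.141, -0.0, 3.141]
force: [-0.2, 0.4, -0.1]
width: 85.5
gripper_force: 0.0
6.95 [ 450.3 -331.2  261. ] [ 3.14  -0.    -3.141] [ 0.51  0.47  0.11  1.74 -0.06  0.94  2.22]
board_red [([184.6, 336.3], 0.87, [482.0, -231.0])]
board_yellow [([182.8, 297.0], 0.96, [479.0, -282.0])]
board_blue [([189.1, 251.3], 0.76, [488.0, -341.0])]
```

View pics/s12.png

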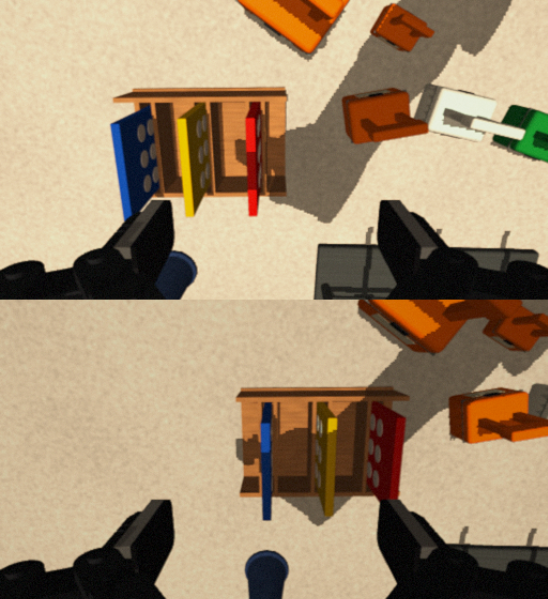

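Both wrist views show the three boards upright in a box with near-zero yaw (red (253,160), yellow (190,160), blue (135,165) in the top panel). I'll fit each board's pose from its silhouettes in both views.

```bash
cat > fitb.py <<'E'
from h import *
import pickle,sys
from scipy.optimize import minimize
tags=sys.argv[1].split(",")
R=dict(red=lambda H:(H<7)|(H>172),yellow=lambda H:(H>20)&(H<33),blue=lambda H:(H>100)&(H<125))
x0=dict(red=(480,-229),yellow=(480,-284),blue=(484,-341))
Vs=[]
for t in tags:
    d,o,s=pickle.load(open(t+".pkl","rb"));Vs.append((d,o,cv2.cvtColor(d["img"],cv2.COLOR_RGB2HSV)))
def prism(d,x,y,yaw,z0,z1):
    c,s=np.cos(yaw),np.sin(yaw)
    P=np.array([[x+c*a-s*b,y+s*a+c*b,z] for a in(-45,45) for b in(-4,4) for z in(z0,z1)])
    p=proj(d,P)[:,::-1];m=np.zeros((384*4,512*4),np.uint8)
    cv2.fillConvexPoly(m,cv2.convexHull((p*4+2).round().astype(np.int32)),1)
    return cv2.resize(m.astype(np.float32),(512,384),interpolation=cv2.INTER_AREA)
for col in (sys.argv[2].split(",") if len(sys.argv)>2 else R):
    M=[]
    for d,o,h in Vs:
        H,S,V=[h[...,i].astype(int) for i in range(3)]
        m=(R[col](H)&(S>130)&(V>40)).astype(np.uint8)
        roi=cv2.dilate((prism(d,*x0[col],0,6,126)>0).astype(np.uint8),np.ones((21,21)))
        m=cv2.morphologyEx(m*roi,cv2.MORPH_CLOSE,np.ones((9,9)))
        M.append(m.astype(np.float32))
    def cost(p):
        c=0
        for (d,o,h),m in zip(Vs,M):
            a=prism(d,p[0],p[1],p[2]/100,70,p[3]);b=prism(d,p[0],p[1],p[2]/100,6,p[3])
            c+=(a*(1-m)).sum()+(m*(1-b)).sum()
        return c
    best=None
    for y in(-3,0,3):
      for w in (-6,0,6):
        q=[x0[col][0],x0[col][1]+y,w,126]
        r=minimize(cost,q,method="Nelder-Mead",options=dict(initial_simplex=np.array([q]+[np.add(q,e) for e in np.diag([4,3,4,4])]),xatol=.05,fatol=.5))
        if best is None or r.fun<best.fun: best=r
    print(col,"x,y",best.x[:2].round(1),"yaw",round(best.x[2]/100,3),"top z",round(best.x[3],1),"cost",round(best.fun),[int(m.sum()) for m in M])
E
python3 fitb.py s1,s2
```

```text
red x,y [ 481.6 -229.6] yaw -0.002 top z 122.8 cost 306 [1331, 2458]
yellow x,y [ 482.8 -286.4] yaw 0.002 top z 122.9 cost 402 [1959, 1398]
blue x,y [ 486.2 -342.1] yaw -0.014 top z 122.2 cost 301 [2914, 838]
```

```bash
python3 -m crank '[[[-0.25,0.81,0,0],[-0.25,0.81,0,0],[-0.25,0.81,0,0],[-0.25,0.81,0,0],[-0.25,0.81,0,0],[0,0,1,0],[0,0,1,0],[0,0,1,0],[0,0,0,0],[0,0,0,0]]]' 0.3; python3 w.py a1 ; python3 fitb.py a1,s1,s2 red
```

```text
clock: 7.93
eef_pos: [480.7, -229.8, 185.9]
tool_rot: [3.14, -0.002, -3.14]
force: [-0.3, 0.2, -0.0]
width: 30.4
gripper_force: 0.0
7.9833 [ 481.7 -230.6  187. ] [ 3.142  0.    -3.141] [ 0.33  0.52  0.09  1.89 -0.07  0.73  2.03]
red x,y [ 481.8 -230. ] yaw 0.001 top z 123.5 cost 437 [1711, 1331, 2458]
```

View pics/a1.png

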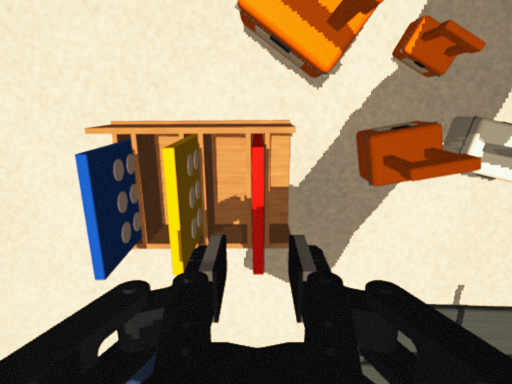

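The picture shows the red board's edge (258,205) centred between the fingers, which are at columns 215 and 300. I'll descend, grip and lift.

```bash
python3 -m crank '[[[0,0,0.9,0],[0,0,0.9,0],[0,0,0.9,0],[0,0,0.9,0],[0,0,0.08,0],[0,0,0,0],[0,0,0,0]]]'
python3 -m crank '[[[0,0,0,0],[0,0,0,0],[0,0,0,0],[0,0,0,0],[0,0,0,0],[0,0,0,0]]]' 1
python3 -m crank '[[[0,0,-0.5,0],[0,0,-1,0],[0,0,-1,0],[0,0,-1,0],[0,0,-1,0],[0,0,-1,0],[0,0,-1,0],[0,0,0,0]]]'
```

```text
clock: 8.57
eef_pos: [482.5, -231.6, 96.0]
tool_rot: [-3.141, 0.003, 3.142]
force: [0.1, -0.7, 0.2]
width: 29.7
gripper_force: 0.0
clock: 9.07
eef_pos: [482.4, -231.3, 96.1]
tool_rot: [-3.141, 0.003, -3.141]
force: [0.0, 0.5, 6.4]
width: 7.3
gripper_force: 59.5
clock: 9.73
eef_pos: [483.9, -232.5, 262.4]
tool_rot: [-3.138, 0.009, 3.141]
force: [1.5, 0.5, -0.5]
width: 6.9
gripper_force: 58.7
```

```bash
python3 -m crank '[[[0,1,0,0],[0,1,0,0],[0,1,0,0],[0,1,0,0],[0,1,0,0],[0,1,0,0],[0,1,0,0],[0,1,0,0],[0,1,0,0],[0,1,0,0],[0,1,0,0],[0,1,0,0]]]'
python3 -m crank '[[[-0.03,1,0,0],[-0.03,1,0,0],[-0.03,1,0,0],[-0.03,1,0,0],[-0.03,1,0,0],[-0.03,1,0,0],[-0.03,0.75,0,0],[0,0,0,0.71],[0,0,0,0.71],[0,0,0,0.71],[0,0,0,0],[0,0,0,0]]]'
python3 w.py b1 slot_red slot_yellow slot_blue
```

```text
clock: 10.73
eef_pos: [480.7, 70.1, 256.8]
tool_rot: [3.142, -0.0, 3.141]
force: [0.7, 0.1, -1.0]
width: 7.2
gripper_force: 58.6
clock: 11.73
eef_pos: [486.2, 237.5, 256.7]
tool_rot: [-3.141, -0.0, 2.973]
force: [-0.3, 0.0, -0.7]
width: 7.4
gripper_force: 58.7
11.7833 [486.3 237.5 256.8] [-3.141 -0.     2.973] [-0.55  0.44  0.06  1.79 -0.03  0.91  0.93]
slot_red [([159.0, 279.3], 0.95, [489.0, 264.0]), ([159.4, 366.6], 0.57, [508.0, 372.0]), ([155.9, 320.5], 0.55, [493.0, 315.0])]
slot_yellow [([158.5, 323.1], 0.57, [497.0, 318.0])]
slot_blue [([159.2, 369.0], 0.76, [508.0, 375.0])]
```

View pics/b1.png

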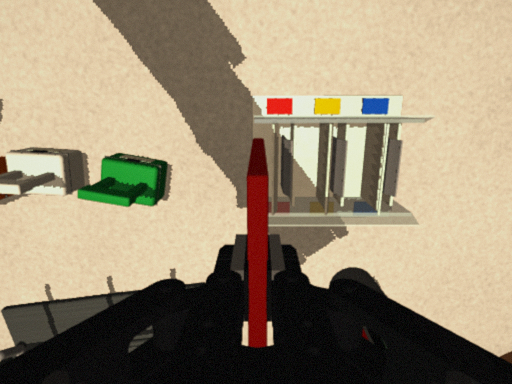

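The view shows the red board held upright at column 257 and the rack square to the tool, with the red tile at (279,106). I'll compute the remaining offset.

```bash
cat > til.py <<'E'
from h import *
import pickle,sys
# predicted slot positions from near tiles in a view taken at rack yaw
d,o,s=pickle.load(open(sys.argv[1]+".pkl","rb"))
h=cv2.cvtColor(d["img"],cv2.COLOR_RGB2HSV);H,S,V=[h[...,i].astype(int) for i in range(3)]
yaw=-0.170
T={}
for c,m in dict(red=((H<6)|(H>172)),yellow=(H>15)&(H<32),blue=(H>100)&(H<125)).items():
    m=(m&(S>150)&(V>70)).astype(np.uint8);n,l,st,ce=cv2.connectedComponentsWithStats(m)
    for i in range(1,n):
        p=plane(d,ce[i][::-1],8)
        if st[i][4]>100 and 410<p[0]<460 and 255<p[1]<400:T[c]=p; print(c,"tile",p.round(1)[:2],"slot",(p+65*np.array([np.cos(yaw),np.sin(yaw),0])).round(1)[:2])
ks=list(T)
if len(ks)>1: 
    v=T[ks[-1]]-T[ks[0]];print("yaw",round(-np.arctan2(v[0],v[1]),4),np.linalg.norm(v[:2]))
E
python3 til.py b1
```

```text
red tile [425.  273.1] slot [489.1 262.1]
yellow tile [434.4 328.2] slot [498.5 317.2]
blue tile [443.9 383.5] slot [508.  372.5]
yaw -0.1693 112.01660961683079
```

```bash
python3 -m crank '[[[0.03,1,0,0],[0,0,0,0],[0,0,0.95,0],[0,0,0.95,0],[0,0,0.95,0],[0,0,0,0],[0,0,0,0]]]'
python3 -m crank '[[[0,0,0.3,0],[0,0,0.3,0],[0,0,0.3,0],[0,0,0.3,0],[0,0,0.3,0],[0,0,0.3,0],[0,0,0,0],[0,0,0,0]]]'
python3 -m crank '[[[0,0,0.3,0],[0,0,0.3,0],[0,0,0.3,0],[0,0,0,0],[0,0,0,0]]]'
```

```text
clock: 12.52
eef_pos: [489.3, 262.1, 184.9]
tool_rot: [-3.14, -0.002, 2.972]
force: [-0.3, 0.9, -1.0]
width: 7.0
gripper_force: 58.9
clock: 13.18
eef_pos: [489.9, 262.4, 139.7]
tool_rot: [-3.141, -0.0, 2.971]
force: [1.5, 0.1, -6.2]
width: 7.3
gripper_force: 58.3
clock: 13.6
eef_pos: [489.9, 262.6, 117.0]
tool_rot: [-3.141, -0.0, 2.971]
force: [1.9, 1.2, -6.0]
width: 7.3
gripper_force: 58.2
```

```bash
python3 -m crank '[[[0,0,0.3,0],[0,0,0.3,0],[0,0,0,0]]]'
python3 -m crank '[[[0,0,0.1,0],[0,0,0.1,0],[0,0,0,0],[0,0,0,0]]]'
python3 w.py c1
```

```text
clock: 13.85
eef_pos: [489.9, 262.6, 101.9]
tool_rot: [3.141, -0.0, 2.971]
force: [1.6, 2.2, -6.1]
width: 7.1
gripper_force: 58.2
clock: 14.18
eef_pos: [489.9, 262.7, 98.1]
tool_rot: [3.141, 0.0, 2.971]
force: [-0.2, 1.9, 1.1]
width: 7.3
gripper_force: 59.3
14.2333 [489.9 262.7  98.1] [ 3.141 -0.     2.971] [-0.57  0.68  0.04  1.9  -0.05  0.56  0.9 ]
```

View pics/c1.png

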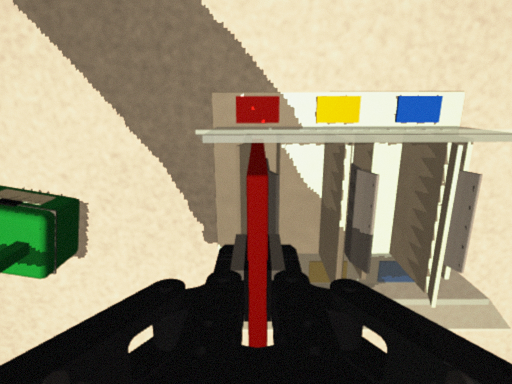

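The red board is in the red slot, with its edge at (257,250) and its tile at (257,108). I'll press a little to confirm the floor.

```bash
python3 -m crank '[[[0,0,0.08,0],[0,0,0,0],[0,0,0,0]]]'
python3 -m crank '[[[0,0,0.08,0],[0,0,0,0],[0,0,0,0]]]'
```

```text
clock: 14.48
eef_pos: [489.9, 262.7, 98.0]
tool_rot: [3.141, 0.0, 2.971]
force: [-3.5, -1.6, 19.4]
width: 7.0
gripper_force: 62.1
clock: 14.73
eef_pos: [490.0, 262.9, 98.0]
tool_rot: [3.14, 0.001, 2.971]
force: [-6.5, -2.0, 35.0]
width: 7.2
gripper_force: 64.8
```

```bash
python3 -m crank '[[[0,0,-0.1,0],[0,0,0,0],[0,0,0,0],[0,0,0,0],[0,0,-1,0],[0,0,-1,0],[0,0,-1,0],[0,0,-1,0],[0,0,-1,0],[0,0,-1,0],[0,0,-0.5,0],[0,0,0,0]]]' 0.3
python3 -m crank '[[[0,0,0,-0.71],[0,0,0,-0.71],[0,0,0,-0.7],[0,-1,0,0],[0,-1,0,0],[0,-1,0,0],[0,-1,0,0],[0,-1,0,0],[0,-1,0,0],[0,-1,0,0],[0,-1,0,0],[0,-1,0,0]]]'
python3 -m crank '[[[0,-1,0,0],[0,-1,0,0],[0,-1,0,0],[0,-1,0,0],[0,-1,0,0],[0,-1,0,0],[0,-1,0,0],[0,-1,0,0],[0,-1,0,0],[0,-1,0,0],[0.1,-1,0,0],[0.1,-1,0,0]]]'
python3 -m crank '[[[0,-0.9,0,0],[0,0,1,0],[0,0,1,0],[0,0,1,0],[0,0,0,0],[0,0,0,0]]]'
```

```text
clock: 15.73
eef_pos: [491.5, 263.1, 261.5]
tool_rot: [3.138, 0.004, 2.971]
force: [-0.7, -0.2, 0.1]
width: 29.6
gripper_force: 0.0
clock: 16.73
eef_pos: [488.7, 36.1, 257.4]
tool_rot: [-3.141, -0.003, 3.141]
force: [0.3, 0.2, 0.3]
width: 29.8
gripper_force: 0.0
clock: 17.73
eef_pos: [483.6, -263.4, 257.1]
tool_rot: [3.14, -0.003, 3.141]
force: [0.3, 0.2, -0.4]
width: 29.8
gripper_force: 0.0
clock: 18.23
eef_pos: [483.0, -284.3, 182.0]
tool_rot: [3.139, -0.005, 3.141]
force: [0.5, -0.7, 0.6]
width: 29.9
gripper_force: 0.0
```

```bash
python3 w.py a2 ; python3 fitb.py a2 yellow; python3 fitb.py a2,s1,s2 yellow
```

```text
18.2833 [ 484.3 -284.9  183.6] [ 3.141e+00 -2.000e-03  3.141e+00] [ 0.42  0.56  0.09  1.82 -0.07  0.76  2.12]
yellow x,y [ 485.1 -286.5] yaw 0.003 top z 118.7 cost 115 [1567]
yellow x,y [ 482.9 -286.5] yaw 0.005 top z 122.5 cost 554 [1567, 1959, 1398]
```

```bash
python3 -m crank '[[[0.04,-0.06,0.9,0],[0,0,0.9,0],[0,0,0.9,0],[0,0,0.8,0],[0,0,0,0],[0,0,0,0]]]'
python3 -m crank '[[[0,0,0,0],[0,0,0,0],[0,0,0,0],[0,0,0,0],[0,0,0,0],[0,0,0,0]]]' 1
python3 -m crank '[[[0,0,-0.5,0],[0,0,-1,0],[0,0,-1,0],[0,0,-1,0],[0,0,-1,0],[0,0,-1,0],[0,0,-1,0],[0,0,0,0]]]'
python3 -m crank '[[[0,1,0,0],[0,1,0,0],[0,1,0,0],[0,1,0,0],[0,1,0,0],[0,1,0,0],[0,1,0,0],[0,1,0,0],[0,1,0,0],[0,1,0,0],[0,1,0,0],[0,1,0,0]]]'
python3 -m crank '[[[-0.05,1,0,0],[-0.05,1,0,0],[-0.05,1,0,0],[-0.05,1,0,0],[-0.05,1,0,0],[-0.05,1,0,0],[-0.05,1,0,0],[-0.05,1,0,0],[-0.05,1,0,0],[-0.05,1,0,0],[-0.05,1,0,0],[-0.05,1,0,0]]]'
python3 -m crank '[[[0,0,0,0.71],[0,0,0,0.71],[0,0,0,0.71],[0,0,0,0],[0,0,0,0]]]'
python3 w.py b2; python3 til.py b2
```

```text
clock: 18.78
eef_pos: [483.9, -286.7, 97.2]
tool_rot: [-3.141, 0.0, 3.141]
force: [-0.7, -0.8, 0.1]
width: 30.3
gripper_force: 0.0
clock: 19.28
eef_pos: [484.9, -287.1, 98.6]
tool_rot: [-3.14, 0.003, 3.141]
force: [-1.0, 0.3, 7.2]
width: 7.2
gripper_force: 59.7
clock: 19.95
eef_pos: [486.1, -288.3, 264.8]
tool_rot: [-3.137, 0.009, 3.141]
force: [1.1, 0.5, -0.3]
width: 6.9
gripper_force: 58.7
clock: 20.95
eef_pos: [483.3, 14.6, 259.1]
tool_rot: [-3.142, 0.0, 3.141]
force: [0.6, -0.0, -1.2]
width: 6.9
gripper_force: 58.7
clock: 21.95
eef_pos: [498.6, 314.4, 258.9]
tool_rot: [-3.141, -0.0, 3.141]
force: [0.0, -0.7, -0.9]
width: 7.5
gripper_force: 58.7
clock: 22.37
eef_pos: [498.8, 313.2, 258.9]
tool_rot: [-3.141, -0.0, 2.972]
force: [0.4, 0.2, -0.8]
width: 7.0
gripper_force: 58.8
22.4167 [498.8 313.3 259. ] [-3.141 -0.     2.972] [-0.64  0.51  0.06  1.66 -0.03  0.97  0.82]
red tile [424.6 273. ] slot [488.7 262. ]
yellow tile [434.2 328. ] slot [498.3 317. ]
blue tile [443.7 383.5] slot [507.7 372.5]
yaw -0.1706 112.16176393253582
```

```bash
python3 -m crank '[[[-0.02,0.17,0,0],[0,0,0,0],[0,0,0.95,0],[0,0,0.95,0],[0,0,0.95,0],[0,0,0,0],[0,0,0,0]]]'
python3 -m crank '[[[0,0,0.3,0],[0,0,0.3,0],[0,0,0.3,0],[0,0,0.3,0],[0,0,0.3,0],[0,0,0.3,0],[0,0,0.3,0],[0,0,0.3,0],[0,0,0,0],[0,0,0,0]]]'
python3 -m crank '[[[0,0,0.3,0],[0,0,0.3,0],[0,0,0.3,0],[0,0,0,0],[0,0,0,0]]]'
python3 -m crank '[[[0,0,0.1,0],[0,0,0.1,0],[0,0,0,0],[0,0,0,0]]]'
```

```text
clock: 23.0
eef_pos: [499.7, 317.2, 187.1]
tool_rot: [-3.14, -0.002, 2.971]
force: [-0.1, 0.7, -1.7]
width: 6.9
gripper_force: 58.8
clock: 23.83
eef_pos: [500.1, 317.7, 126.6]
tool_rot: [-3.141, -0.0, 2.971]
force: [1.8, 1.7, -6.7]
width: 7.1
gripper_force: 58.3
clock: 24.25
eef_pos: [500.1, 317.8, 104.2]
tool_rot: [3.142, -0.0, 2.971]
force: [2.9, 1.8, -7.1]
width: 7.1
gripper_force: 58.2
clock: 24.58
eef_pos: [500.2, 317.8, 100.6]
tool_rot: [3.141, 0.0, 2.971]
force: [-0.2, 1.5, 3.1]
width: 6.8
gripper_force: 59.6
```

```bash
python3 -m crank '[[[0,0,0.08,0],[0,0,0.04,0],[0,0,0,0],[0,0,0,0]]]'
python3 -m crank '[[[0,0,-0.1,0],[0,0,0,0],[0,0,0,0],[0,0,0,0],[0,0,-1,0],[0,0,-1,0],[0,0,-1,0],[0,0,-1,0],[0,0,-1,0],[0,0,-1,0],[0,0,-0.4,0],[0,0,0,0]]]' 0.3
python3 -m crank '[[[0,0,0,-0.71],[0,0,0,-0.71],[0,0,0,-0.71],[0,-1,0,0],[0,-1,0,0],[0,-1,0,0],[0,-1,0,0],[0,-1,0,0],[0,-1,0,0],[0,-1,0,0],[0,-1,0,0],[0,-1,0,0]]]'
python3 -m crank '[[[0,-1,0,0],[0,-1,0,0],[0,-1,0,0],[0,-1,0,0],[0,-1,0,0],[0,-1,0,0],[0,-1,0,0],[0,-1,0,0],[0,-1,0,0],[0,-1,0,0],[0.2,-1,0,0],[0.2,-1,0,0]]]'
python3 -m crank '[[[0.1,-1,0,0],[0.1,-1,0,0],[0,-1,0,0],[0,-1,0,0],[0,-1,0,0],[0,-0.4,0,0],[0,0,1,0],[0,0,1,0],[0,0,1,0],[0,0,0,0],[0,0,0,0],[0,0,0,0]]]'
python3 w.py a3 ; python3 fitb.py a3 blue; python3 fitb.py a3,s1,s2 blue
```

```text
clock: 24.92
eef_pos: [500.2, 318.0, 100.5]
tool_rot: [3.14, 0.001, 2.97]
force: [-6.3, -1.2, 23.9]
width: 6.8
gripper_force: 63.1
clock: 25.92
eef_pos: [501.5, 318.2, 261.8]
tool_rot: [3.139, 0.003, 2.97]
force: [-0.1, -0.4, 0.1]
width: 29.7
gripper_force: 0.0
clock: 26.92
eef_pos: [498.7, 91.0, 257.7]
tool_rot: [-3.141, -0.004, 3.141]
force: [-0.5, 0.6, 0.5]
width: 29.6
gripper_force: 0.0
clock: 27.92
eef_pos: [488.6, -208.2, 257.6]
tool_rot: [3.14, -0.004, 3.141]
force: [0.6, 0.0, -0.0]
width: 29.9
gripper_force: 0.0
clock: 28.92
eef_pos: [485.2, -342.3, 185.3]
tool_rot: [-3.141, 0.0, 3.141]
force: [0.9, 0.4, -0.3]
width: 29.7
gripper_force: 0.0
28.9667 [ 485.6 -342.6  186. ] [-3.141e+00  2.000e-03  3.141e+00] [ 0.51  0.6   0.09  1.73 -0.07  0.81  2.2 ]
blue x,y [ 487.9 -342. ] yaw 0.002 top z 120.5 cost 113 [1569]
blue x,y [ 486.6 -342.1] yaw -0.0 top z 122.4 cost 447 [1569, 2914, 838]
```

```bash
python3 -m crank '[[[-0.04,0.02,0.9,0],[0,0,0.9,0],[0,0,0.9,0],[0,0,0.86,0],[0,0,0,0],[0,0,0,0]]]'
python3 -m crank '[[[0,0,0,0],[0,0,0,0],[0,0,0,0],[0,0,0,0],[0,0,0,0],[0,0,0,0]]]' 1
python3 -m crank '[[[0,0,-0.5,0],[0,0,-1,0],[0,0,-1,0],[0,0,-1,0],[0,0,-1,0],[0,0,-1,0],[0,0,-1,0],[0,0,0,0]]]'
python3 -m crank '[[[0,1,0,0],[0,1,0,0],[0,1,0,0],[0,1,0,0],[0,1,0,0],[0,1,0,0],[0,1,0,0],[0,1,0,0],[0,1,0,0],[0,1,0,0],[0,1,0,0],[0,1,0,0]]]'
python3 -m crank '[[[-0.07,1,0,0],[-0.07,1,0,0],[-0.07,1,0,0],[-0.07,1,0,0],[-0.07,1,0,0],[-0.07,1,0,0],[-0.07,1,0,0],[-0.07,1,0,0],[-0.07,1,0,0],[-0.07,1,0,0],[-0.07,1,0,0],[-0.07,1,0,0]]]'
python3 -m crank '[[[0,1,0,0],[0,1,0,0],[0,1,0,0],[0,1,0,0],[0,0.6,0,0],[0,0,0,0.71],[0,0,0,0.71],[0,0,0,0.71],[0,0,0,0],[0,0,0,0],[0,0,0,0]]]'
python3 w.py b3; python3 til.py b3
```

```text
clock: 29.47
eef_pos: [485.9, -342.0, 96.4]
tool_rot: [3.142, 0.0, 3.141]
force: [0.4, -0.3, 0.1]
width: 30.0
gripper_force: 0.0
clock: 29.97
eef_pos: [487.1, -342.7, 98.0]
tool_rot: [-3.14, 0.003, 3.141]
force: [0.0, -0.1, 7.2]
width: 6.9
gripper_force: 59.7
clock: 30.63
eef_pos: [488.1, -343.9, 264.3]
tool_rot: [-3.136, 0.009, 3.141]
force: [0.8, -1.4, -0.1]
width: 7.1
gripper_force: 58.6
clock: 31.63
eef_pos: [485.4, -40.8, 258.3]
tool_rot: [-3.142, -0.0, 3.141]
force: [0.7, 0.2, -0.8]
width: 7.1
gripper_force: 58.6
clock: 32.63
eef_pos: [506.8, 259.0, 258.2]
tool_rot: [-3.141, -0.0, 3.141]
force: [0.6, -0.4, -1.7]
width: 7.0
gripper_force: 58.6
clock: 33.55
eef_pos: [507.1, 372.9, 258.2]
tool_rot: [-3.141, -0.0, 2.972]
force: [0.2, 0.8, -0.4]
width: 6.8
gripper_force: 58.7
33.6 [507.2 372.9 258.3] [ 3.142 -0.     2.971] [-0.71  0.57  0.05  1.55 -0.03  1.02  0.75]
red tile [424.4 272.7] slot [488.5 261.7]
yellow tile [434.1 327.8] slot [498.2 316.9]
blue tile [443.5 383.3] slot [507.6 372.3]
yaw -0.1709 112.24622961606714
```

```bash
python3 -m crank '[[[-0.04,0.02,0,0],[0,0,0,0],[0,0,0.95,0],[0,0,0.95,0],[0,0,0.95,0],[0,0,0,0],[0,0,0,0]]]'
python3 -m crank '[[[0,0,0.3,0],[0,0,0.3,0],[0,0,0.3,0],[0,0,0.3,0],[0,0,0.3,0],[0,0,0.3,0],[0,0,0.3,0],[0,0,0.3,0],[0,0,0,0],[0,0,0,0]]]'
python3 -m crank '[[[0,0,0.3,0],[0,0,0.3,0],[0,0,0.3,0],[0,0,0,0],[0,0,0,0]]]'
python3 -m crank '[[[0,0,0.1,0],[0,0,0.1,0],[0,0,0,0],[0,0,0,0]]]'
python3 -m crank '[[[0,0,0.06,0],[0,0,0,0],[0,0,0,0]]]'
```

```text
clock: 34.18
eef_pos: [507.8, 372.8, 186.2]
tool_rot: [-3.14, -0.002, 2.971]
force: [-0.7, 0.1, 0.0]
width: 7.2
gripper_force: 58.7
clock: 35.02
eef_pos: [508.2, 373.2, 125.8]
tool_rot: [-3.141, -0.001, 2.971]
force: [0.7, 0.8, -5.5]
width: 7.2
gripper_force: 58.3
clock: 35.43
eef_pos: [508.1, 373.3, 103.3]
tool_rot: [-3.141, -0.001, 2.971]
force: [1.6, 1.9, -5.7]
width: 7.3
gripper_force: 58.3
clock: 35.77
eef_pos: [508.1, 373.4, 100.0]
tool_rot: [3.142, -0.0, 2.97]
force: [-1.4, -0.4, 4.1]
width: 6.9
gripper_force: 59.7
clock: 36.02
eef_pos: [508.2, 373.6, 100.0]
tool_rot: [3.141, 0.0, 2.97]
force: [-3.4, -2.4, 13.3]
width: 7.1
gripper_force: 61.3
```

```bash
python3 -m crank '[[[0,0,0.05,0],[0,0,0,0]]]'
python3 -m crank '[[[0,0,-0.1,0],[0,0,0,0],[0,0,0,0],[0,0,0,0],[0,0,-1,0],[0,0,-1,0],[0,0,-1,0],[0,0,-1,0],[0,0,-1,0],[0,0,-1,0],[0,0,-0.5,0],[0,0,0,0]]]' 0.3
python3 -m crank '[[[-0.33,-0.97,-0.2,0],[-0.33,-0.97,-0.2,0],[-0.33,-0.97,-0.2,0],[-0.33,-0.97,-0.2,0],[-0.33,-0.97,-0.2,0],[-0.33,-0.97,-0.2,0],[-0.33,-0.97,-0.2,0],[-0.33,-0.97,-0.2,0],[0,0,0,1],[0,0,0,1],[0,0,0,1],[0,0,0,1]]]'
python3 -m crank '[[[0,0,0,1],[0,0,0,1],[0,0,0,1],[0,0,0,1],[0,0,0,1],[0,0,0,1],[0,0,0,1],[0,0,0,1],[0,0,0,1],[0,0,0,1],[0,0,0,1],[0,0,0,1]]]'
python3 -m crank '[[[0,0,0,1],[0,0,0,0.5],[0,0,0,0],[0,0,0,0]]]'
python3 w.py k1 kit_green kit_orange kit_white hook_1
python3 -m crank '[[[-1,0,0,0],[-1,0,0,0],[-1,0,0,0],[-1,0,0,0],[0,0,0,0],[0,0,0,0]]]'
python3 w.py k2 kit_green kit_orange kit_white hook_1
python3 - <<'E'
import cv2,numpy as np
a=cv2.imread("pics/k1.png");b=cv2.imread("pics/k2.png")
cv2.imwrite("pics/k12.png",np.vstack([a[0:300],b[0:300]]))
E
```

```text
clock: 36.18
eef_pos: [508.3, 373.6, 99.9]
tool_rot: [3.141, 0.0, 2.97]
force: [-5.7, -3.5, 20.7]
width: 6.9
gripper_force: 62.5
clock: 37.18
eef_pos: [510.0, 374.5, 264.8]
tool_rot: [3.137, 0.004, 2.97]
force: [-0.2, 0.1, -0.2]
width: 30.1
gripper_force: 0.0
clock: 38.18
eef_pos: [539.7, 170.5, 300.0]
tool_rot: [-3.14, -0.002, 2.646]
force: [-0.9, -0.4, -0.0]
width: 29.9
gripper_force: 0.0
clock: 39.18
eef_pos: [539.6, 170.8, 300.0]
tool_rot: [-3.139, 0.001, 1.686]
force: [0.1, 0.0, 0.5]
width: 30.3
gripper_force: 0.0
clock: 39.52
eef_pos: [539.8, 170.9, 300.5]
tool_rot: [-3.14, 0.001, 1.572]
force: [-0.6, -0.9, -0.5]
width: 30.0
gripper_force: 0.0
39.5667 [539.9 170.9 300.8] [-3.140e+00  1.000e-03  1.572e+00] [-0.64  0.46  0.44  1.67 -0.22  1.06 -0.14]
kit_green [([210.7, 218.7], 0.7, [482.0, 88.0])]
kit_orange [([368.8, 137.2], 0.63, [334.0, -196.0]), ([319.1, 229.8], 0.62, [494.0, -97.0]), ([81.5, 217.6], 0.52, [487.0, 265.0])]
kit_white []
hook_1 [([265.4, 367.6], 0.58, [707.0, -0.0])]
clock: 40.27
eef_pos: [540.4, 69.2, 302.1]
tool_rot: [3.141, 0.0, 1.567]
force: [0.2, 1.1, -0.7]
width: 30.0
gripper_force: 0.0
40.3167 [540.3  71.  301.9] [ 3.141e+00 -1.000e-03  1.570e+00] [-0.49  0.43  0.45  1.73 -0.21  1.03  0.04]
kit_green [([141.0, 212.8], 0.57, [479.0, 87.0])]
kit_orange [([255.6, 138.6], 0.9, [358.0, -85.0])]
kit_white [([207.2, 197.7], 0.58, [453.0, -8.0])]
hook_1 [([164.4, 377.0], 0.96, [707.0, 53.0]), ([259.6, 362.7], 0.75, [700.0, -94.0])]
```

View pics/k12.png

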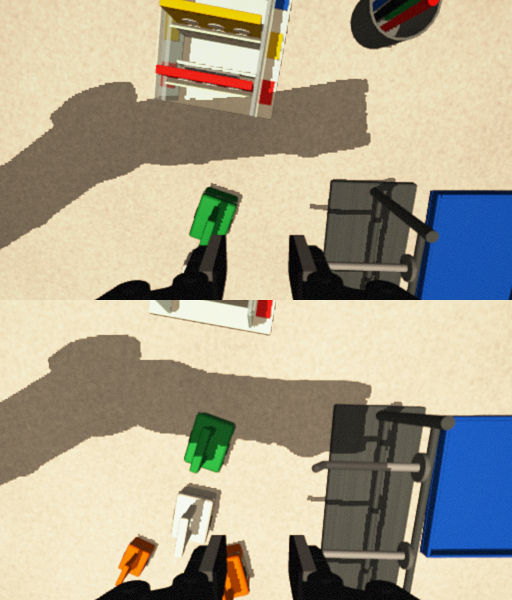

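The pictures show the red and yellow boards seated upright. The rod of hook 2 lies at row 168 of k2 (cols 318 to 420) and that of hook 1 at row 255. The green case is at (213,210) in k1. The orange case seems to have been pushed about 4 cm in +x. I'll fit the kits and hooks numerically.

```bash
python3 - <<'E'
from h import *
import pickle
d1,o1,_=pickle.load(open("k1.pkl","rb"));d2,o2,_=pickle.load(open("k2.pkl","rb"))
print("disc2 tri",tri([(d1,(267,412)),(d2,(167,420))]))
for n,p,z in (("disc2",(167,420),150),("disc1",(255,405),150),("tip2",(168,316),165),("rod2 mid",(167.5,370),154),("rod1",(254.5,360),154),("rod1 left",(253.5,325),154)):
    print(n,plane(d2,p,z).round(1))
print("rod2 k1",plane(d1,(267,360),154).round(1),"disc2",plane(d1,(267,412),150).round(1))
# fresh scene/side look
D={n:cam(n) for n in("scene","side")}
for n in D: cv2.imwrite(f"pics/{n}1.png",D[n]["img"][:,:,::-1])
pickle.dump(D,open("fix1.pkl","wb"))
for t in ["kit_green","kit_orange","kit_white","hook_0"]:
    r={n:ctrl.place_of(n,t) for n in D}
    for a in r["scene"]:
        for b in r["side"]:
            X,e=tri([(D["scene"],a["position"]),(D["side"],b["position"])])
            if e<4 and -20<X[2]<180: print(t,np.round(a["position"]),np.round(b["position"]),X.round(1),round(e,1),round(a["confidence"],2),round(b["confidence"],2))
E
```

```text
disc2 tri (array([693.50000332,  79.38747082, 148.92827106]), np.float64(2.2616194688228135))
disc2 [690.8  79.7 150. ]
disc1 [687.9 -10.3 150. ]
tip2 [591.5  82.3 165. ]
rod2 mid [643.   80.3 154. ]
rod1 [641.2  -7.5 154. ]
rod1 left [606.4  -6.2 154. ]
rod2 k1 [641.1  81.8 154. ] disc2 [695.1  79.6 150. ]
kit_green [212. 292.] [220. 217.] [474.6  96.8  -1.5] 2.0 0.67 0.66
kit_orange [208. 231.] [251. 269.] [498.9 -97.8  -1.6] 1.6 0.87 0.57
kit_orange [180. 247.] [267. 219.] [363.4 -81.2  10.8] 1.1 0.65 0.65
kit_orange [174. 223.] [304. 242.] [ 342.8 -183.6   -4.4] 1.3 0.58 0.75
kit_orange [174. 223.] [251. 269.] [ 430.4 -154.8   71.6] 3.2 0.58 0.57
kit_white [202. 261.] [239. 230.] [451.5  -6.9   1.6] 1.3 0.68 0.59
hook_0 [209. 248.] [161. 287.] [639.6   2.8 155.3] 1.7 0.64 0.65
hook_0 [217. 276.] [151. 272.] [651.9  80.8 154.8] 0.2 0.61 0.98
hook_0 [203. 215.] [175. 321.] [648.5 -97.1 158.4] 0.7 0.6 0.77
```

The middle orange case was indeed knocked, to about (499,-98). The hooks are at about (650,81), (647,-9) and (644,-99), with stand yaw about -0.03. I'll fit the green and white case poses.

```bash
cat > fitk.py <<'E'
from h import *
import pickle
from scipy.optimize import minimize
B=[(-24,24,-32,32,0,46),(-5,5,-25,25,86,106),(-4,4,-22,-14,46,88),(-4,4,14,22,46,88)]
def sil(d,x,y,w,boxes=B,s=4):
    c,n=np.cos(w),np.sin(w);out=np.zeros((384*s,512*s),np.uint8)
    for x0,x1,y0,y1,z0,z1 in boxes:
        P=np.array([[x+c*a-n*b,y+n*a+c*b,z] for a in(x0,x1) for b in(y0,y1) for z in(z0,z1)])
        p=proj(d,P)[:,::-1]
        cv2.fillConvexPoly(out,cv2.convexHull((p*s+s/2).round().astype(np.int32)),1)
    return cv2.resize(out.astype(np.float32),(512,384),interpolation=cv2.INTER_AREA)
def colmask(d,col):
    h=cv2.cvtColor(d["img"],cv2.COLOR_RGB2HSV);H,S,V=[h[...,i].astype(int) for i in range(3)]
    return {"green":(H>45)&(H<85)&(S>90)&(V>25),"orange":(H>3)&(H<17)&(S>170)&(V>50),"white":(S<45)&(V>135)}[col].astype(np.uint8)
def fit(views,col,x0,w0=0,masks=None):
    M=[]
    for i,d in enumerate(views):
        roi=cv2.dilate((sil(d,*x0,w0)>0).astype(np.uint8),np.ones((31,31)))
        m=(colmask(d,col) if masks is None else masks[i].astype(np.uint8))*roi
        m=cv2.morphologyEx(cv2.morphologyEx(m,cv2.MORPH_OPEN,np.ones((2,2))),cv2.MORPH_CLOSE,np.ones((3,3)))
        M.append(m.astype(np.float32))
    def cost(p): return sum(np.abs(sil(d,p[0],p[1],p[2]/100)-m).sum()/max(m.sum(),1) for d,m in zip(views,M))
    best=None
    for w in(-60,-30,0,30,60):
        q=[*x0,w0*100+w]
        r=minimize(cost,q,method="Nelder-Mead",options=dict(initial_simplex=np.array([q]+[np.add(q,e) for e in np.diag([8,8,15])]),xatol=.05,fatol=.001))
        if best is None or r.fun<best.fun: best=r
    return best.x[:2].round(1),round(best.x[2]/100,3),round(best.fun/len(views),3),[int(m.sum()) for m in M]
E
python3 - <<'E'
from fitk import *
d2=pickle.load(open("k2.pkl","rb"))[0];D=pickle.load(open("fix1.pkl","rb"))
for v in ([d2],[d2,D["side"]],[d2,D["scene"],D["side"]]): print("green",fit(v,"green",(475,92)))
for v in ([d2],[d2,D["side"]]):print("white",fit(v,"white",(452,-7)))
for v in ([D["side"],D["scene"]],):print("orange",fit(v,"orange",(499,-98)))
E
```

```text
green (array([479.8,  88.2]), np.float64(-0.354), np.float64(0.1), [2094])
green (array([480.1,  88.6]), np.float64(-0.529), np.float64(0.378), [2094, 413])
green (array([481. ,  91.3]), np.float64(-0.563), np.float64(0.472), [2094, 353, 413])
white (array([443.9, -27.4]), np.float64(-0.255), np.float64(0.818), [1898])
white (array([446.8, -26.9]), np.float64(-0.342), np.float64(1.003), [1898, 1758])
orange (array([500. , -96.5]), np.float64(0.373), np.float64(0.768), [989, 628])
```

```bash
python3 -m crank '[[[0.23,-0.81,0,0],[0.23,-0.81,0,0],[0.23,-0.81,0,0],[0,0,0.9,0.885],[0,0,0.9,0.885],[0,0,0.9,0.885],[0,0,0.9,0.885],[0,0,0.9,0.885],[0,0,0,0],[0,0,0,0]]]' 0.1
python3 w.py g1; python3 - <<'E'
from fitk import *
d=pickle.load(open("g1.pkl","rb"))[0];d2=pickle.load(open("k2.pkl","rb"))[0]
m=colmask(d,"green");print(m.sum())
print(fit([d],"green",(480,88),-0.35),fit([d,d2],"green",(480,88),-0.35))
E
```

```text
clock: 41.85
eef_pos: [479.0, 88.0, 188.9]
tool_rot: [-3.14, 0.002, 1.218]
force: [-0.2, -0.4, 0.3]
width: 38.3
gripper_force: 0.0
41.9 [480.   88.1 189.9] [3.141 0.    1.218] [-0.57  0.5   0.48  2.01 -0.35  0.71 -0.23]
3878
(array([479.1,  88.4]), np.float64(-0.348), np.float64(0.076), [3878]) (array([479.4,  88.1]), np.float64(-0.363), np.float64(0.088), [3878, 2094])
```

View pics/g1.png

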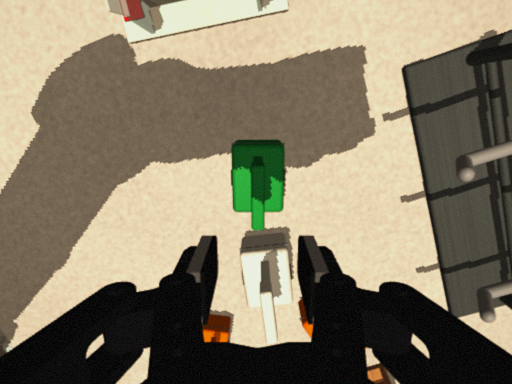

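The view shows the green case at (258,180) square between the fingers, and the hook rods at right. I'll grip, lift, turn and move to just in front of hook 2.

```bash
python3 -m crank '[[[0,0,0.8,0],[0,0,0.8,0],[0,0,0.8,0],[0,0,0.8,0],[0,0,0.8,0],[0,0,0,0],[0,0,0,0]]]'
python3 -m crank '[[[0,0,0,0],[0,0,0,0],[0,0,0,0],[0,0,0,0],[0,0,0,0],[0,0,0,0]]]' 1
python3 -m crank '[[[0,0,-0.5,0],[0,0,-1,0],[0,0,-1,0],[0,0,-1,0],[0,0,-1,0],[0,0,-0.5,-0.8],[0,0,0,-0.8],[0,0,0,-0.8],[0,0,0,-0.8],[0,0,0,-0.8],[0,0,0,0],[0,0,0,0]]]'
```

```text
clock: 42.48
eef_pos: [480.2, 88.2, 90.1]
tool_rot: [3.141, -0.001, 1.217]
force: [-0.1, -0.5, -0.0]
width: 38.5
gripper_force: 0.0
clock: 42.98
eef_pos: [480.0, 88.7, 90.8]
tool_rot: [3.141, -0.002, 1.217]
force: [-1.2, 1.1, 6.3]
width: 8.3
gripper_force: 60.0
clock: 43.98
eef_pos: [479.5, 88.2, 214.9]
tool_rot: [3.141, -0.001, 1.535]
force: [0.7, -0.6, -1.9]
width: 8.5
gripper_force: 59.0
```

```bash
python3 -m crank '[[[-0.02,0.92,0,0],[-0.02,0.92,0,0],[-0.02,0.92,0,0],[-0.02,0.92,0,0],[0,0,0.6,0],[0,0,0.6,0],[0,0,0,0],[0,0,0,0]]]'
python3 w.py h2; python3 - <<'E'
from h import *
d=cam("side");cv2.imwrite("pics/hs.png",d["img"][:,:,::-1])
a=cv2.imread("pics/h2.png");b=cv2.resize(d["img"][100:260,180:380,::-1],(640,512))[:384]
cv2.imwrite("pics/h2c.png",cv2.resize(np.hstack([a,cv2.resize(d["img"][110:254,200:392,::-1],(512,384),interpolation=2)]),(800,300)))
E
```

```text
clock: 44.65
eef_pos: [570.8, 83.0, 183.9]
tool_rot: [-3.14, 0.001, 1.535]
force: [-0.6, 0.4, -1.0]
width: 8.4
gripper_force: 59.1
44.7 [571.6  83.  184.7] [3.141 0.    1.536] [-0.44  0.61  0.39  1.78 -0.3   0.81  0.06]
```

View pics/h2c.png

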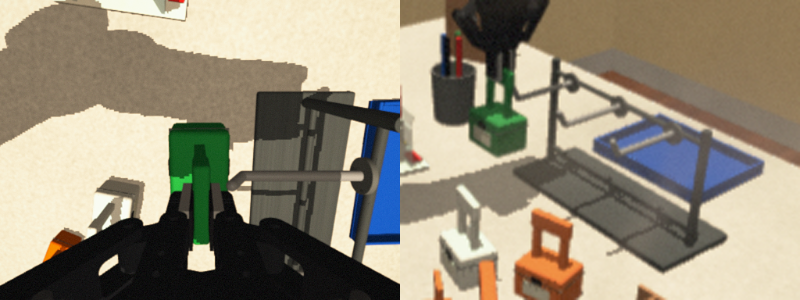

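The wrist view (left) shows the green case just in front of hook 2's upturned tip at about (297,237) full-scale, with its rod at row ~227 running to the disc at (467,225). The side view agrees.

```bash
python3 - <<'E'
from h import *
import pickle
d=pickle.load(open("h2.pkl","rb"))[0]
for n,p,z in(("disc",(226,467),150),("rod",(225.5,400),154),("rod",(226.5,340),154),("tip",(235,300),168)):print(n,plane(d,p,z).round(1))
E
```

```text
disc [692.6  78.2 150. ]
rod [651.7  81.6 154. ]
rod [617.4  82.2 154. ]
tip [592.8  83.8 168. ]
```

```bash
python3 -m crank '[[[0,0.4,0,0],[0,0.4,0,0],[0,0.4,0,0],[0,0.4,0,0],[0,0.4,0,0],[0,0.4,0,0],[0,0.4,0,0],[0,0.4,0,0],[0,0,0,0],[0,0,0,0]]]'
python3 -m crank '[[[0,0,0.3,0],[0,0,0.3,0],[0,0,0.2,0],[0,0,0,0],[0,0,0,0]]]'
```

```text
clock: 45.58
eef_pos: [651.6, 80.3, 185.1]
tool_rot: [3.141, -0.0, 1.536]
force: [-0.4, 0.1, -1.4]
width: 8.6
gripper_force: 59.1
clock: 46.0
eef_pos: [650.7, 80.4, 163.6]
tool_rot: [-3.14, 0.0, 1.536]
force: [-0.1, -0.2, -1.8]
width: 8.3
gripper_force: 59.1
```

```bash
python3 -m crank '[[[0,0,0.1,0],[0,0,0.08,0],[0,0,0,0],[0,0,0,0]]]'
python3 -m crank '[[[0,0,0.04,0],[0,0,0,0]]]'
```

```text
clock: 46.33
eef_pos: [651.3, 80.3, 159.7]
tool_rot: [-3.141, -0.0, 1.536]
force: [-0.5, -0.2, -1.2]
width: 8.6
gripper_force: 59.1
clock: 46.5
eef_pos: [651.6, 80.3, 159.0]
tool_rot: [3.141, -0.0, 1.536]
force: [-0.1, 0.2, -1.3]
width: 8.3
gripper_force: 59.3
```

```bash
python3 -m crank '[[[0,0,0.05,0],[0,0,0,0],[0,0,0,0]]]'
python3 -m crank '[[[0,0,0.04,0],[0,0,0,0],[0,0,0,0]]]'
```

```text
clock: 46.75
eef_pos: [651.7, 80.3, 158.7]
tool_rot: [3.141, -0.0, 1.536]
force: [-1.8, -0.1, 5.6]
width: 8.3
gripper_force: 60.1
clock: 47.0
eef_pos: [651.7, 80.3, 158.6]
tool_rot: [3.14, -0.001, 1.536]
force: [-3.1, -0.7, 10.1]
width: 8.3
gripper_force: 60.7
```

Hook contact is confirmed at TCP z = 158.7. I'll release and move over the white case.

```bash
python3 -m crank '[[[0,0,-0.06,0],[0,0,0,0],[0,0,0,0],[0,0,0,0],[0,0,-0.5,0],[0,0,-0.9,0],[0,0,-0.9,0],[0,0,-0.9,0],[0,0,-0.9,0],[0,0,-0.9,0],[0,0,-0.6,0],[0,0,0,0]]]' 0.3
python3 -m crank '[[[-0.1,-0.96,0,0],[-0.1,-0.96,0,0],[-0.1,-0.96,0,0],[-0.1,-0.96,0,0],[-0.1,-0.96,0,0],[-0.1,-0.96,0,0],[-0.1,-0.96,0,0],[-0.1,-0.96,0,0],[0,0,0,0],[0,0,0,0]]]' 0.1
python3 w.py w1 kit_white; python3 - <<'E'
from fitk import *
d=pickle.load(open("w1.pkl","rb"))[0]
t=ctrl.trace("wrist","kit_white")
for a in t: print(a["confidence"],np.round(a["position"]),a["mask"].sum(),plane(d,a["position"],50).round(0))
print(fit([d],"white",(452,-7),-0.2))
if t: print(fit([d],"white",(452,-7),-0.2,[t[0]["mask"]])); pickle.dump(t[0]["mask"],open("w1m.pkl","wb"))
img=d["img"].copy()
cv2.imwrite("pics/w1.png",img[:,:,::-1])
E
```

```text
clock: 48.0
eef_pos: [653.5, 80.0, 302.9]
tool_rot: [3.134, -0.001, 1.536]
force: [0.7, 0.2, 0.3]
width: 29.8
gripper_force: 0.0
clock: 48.83
eef_pos: [457.8, 67.0, 298.2]
tool_rot: [-3.141, -0.001, 1.537]
force: [0.8, -1.3, 0.6]
width: 38.5
gripper_force: 0.0
48.8833 [459.1  67.1 298.3] [ 3.141 -0.     1.537] [-0.56  0.3   0.46  1.93 -0.16  0.94 -0.05]
kit_white []
0.56 [216. 254.] 2105 [450.  -4.  50.]
(array([451.7, -14.5]), np.float64(-0.174), np.float64(0.623), [1345])
(array([452.3, -12.6]), np.float64(-0.234), np.float64(0.06), [2105])
```

View pics/w1.png

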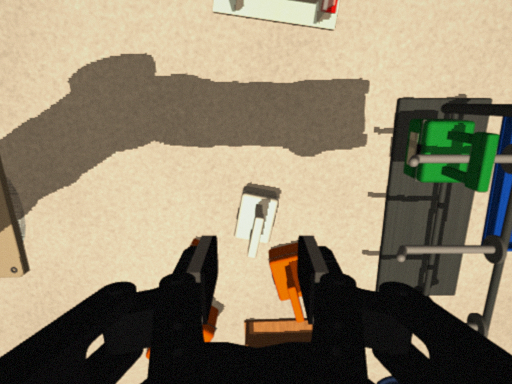

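The view shows the green case hanging deep on hook 2 (rod at row 160, cols 415–490), the white case unobstructed at (257,215), and the orange one partly behind the fingers at (288,275).

```bash
python3 -m crank '[[[-0.8,-0.04,0,0],[-0.8,-0.04,0,0],[-0.8,-0.04,0,0],[-0.8,-0.04,0,0],[0,0,0.9,0.83],[0,0,0.9,0.83],[0,0,0.9,0.84],[0,0,0.9,0],[0,0,0.7,0],[0,0,0,0],[0,0,0,0]]]'
python3 w.py w2; python3 - <<'E'
from fitk import *
d=pickle.load(open("w2.pkl","rb"))[0]; d1=pickle.load(open("w1.pkl","rb"))[0]; m1=pickle.load(open("w1m.pkl","rb"))
t=ctrl.trace("wrist","kit_white")
for a in t: print(a["confidence"],np.round(a["position"]),a["mask"].sum(),plane(d,a["position"],50).round(0))
if t: print(fit([d],"white",(452,-12),-0.2,[t[0]["mask"]]),fit([d,d1],"white",(452,-12),-0.2,[t[0]["mask"],m1]))
print(fit([d],"orange",(499,-97),0.3))
E
```

```text
clock: 49.9
eef_pos: [452.3, -13.3, 189.9]
tool_rot: [-3.14, 0.001, 1.336]
force: [0.8, -0.0, 0.7]
width: 38.1
gripper_force: 0.0
49.95 [452.9 -13.3 190.8] [3.141 0.    1.336] [-0.36  0.45  0.46  2.1  -0.32  0.66  0.08]
0.83 [171. 259.] 4001 [455.  -4.  50.]
(array([452.3, -12. ]), np.float64(-0.214), np.float64(0.049), [4001]) (array([452.3, -11.9]), np.float64(-0.22), np.float64(0.056), [4001, 2105])
(array([497.6, -99.4]), np.float64(0.213), np.float64(1.053), [2048])
```

```bash
python3 -m crank '[[[0.05,0,0.8,-0.18],[0,0,0.8,0],[0,0,0.8,0],[0,0,0.8,0],[0,0,0.8,0],[0,0,0,0],[0,0,0,0]]]'
python3 -m crank '[[[0,0,0,0],[0,0,0,0],[0,0,0,0],[0,0,0,0],[0,0,0,0],[0,0,0,0]]]' 1
python3 -m crank '[[[0,0,-0.5,0],[0,0,-1,0],[0,0,-1,0],[0,0,-1,0],[0,0,-1,0],[0,0,-0.5,-0.8],[0,0,0,-0.8],[0,0,0,-0.74],[0,0,0,0],[0,0,0,0]]]'
python3 -m crank '[[[0.08,0.94,0,0],[0.08,0.94,0,0],[0.08,0.94,0,0],[0.08,0.94,0,0],[0.08,0.94,0,0],[0,0,0.6,0],[0,0,0.6,0],[0,0,0,0],[0,0,0,0]]]'
python3 w.py h1 hook_1; python3 - <<'E'
from h import *
import pickle
d=pickle.load(open("h1.pkl","rb"))[0]
for P in ([647,-8.7,154],[689,-10,150],[589,-6.5,168],[557,83,184]): print(P,proj(d,P).round(0))
# rod: grayish bright pixels between cols
im=d["img"];g=cv2.cvtColor(im,cv2.COLOR_RGB2GRAY)
r0=int(proj(d,[647,-8.7,154])[0,0])
for X in (615,630,645,660,675):
    c=int(round(proj(d,[X,-8,154])[0,1])); print(X,c,g[r0-14:r0+15,c].tolist())
E
```

```text
clock: 50.58
eef_pos: [452.9, -11.8, 91.0]
tool_rot: [3.141, -0.0, 1.35]
force: [-0.1, -0.6, 0.6]
width: 38.5
gripper_force: 0.0
clock: 51.08
eef_pos: [452.8, -11.6, 91.9]
tool_rot: [3.14, -0.001, 1.351]
force: [-1.9, -0.3, 6.7]
width: 8.3
gripper_force: 59.9
clock: 51.92
eef_pos: [452.2, -11.6, 216.0]
tool_rot: [3.141, -0.0, 1.536]
force: [0.4, -1.1, -2.3]
width: 8.2
gripper_force: 58.9
clock: 52.67
eef_pos: [569.3, -5.5, 184.9]
tool_rot: [-3.139, 0.0, 1.537]
force: [-0.2, -0.2, -0.5]
width: 8.2
gripper_force: 59.1
52.7167 [570.   -5.7 185.7] [-3.141  0.     1.537] [-0.3   0.6   0.4   1.8  -0.31  0.8   0.23]
hook_1 [([61.5, 409.4], 0.74, [715.0, 95.0]), ([228.9, 390.4], 0.73, [711.0, -74.0]), ([358.3, 372.2], 0.63, [702.0, -246.0])]
[647, -8.7, 154] [[228. 394.]]
[689, -10, 150] [[225. 463.]]
[589, -6.5, 168] [[238. 296.]]
[557, 83, 184] [[ 55. 222.]]
615 338 [98, 97, 98, 93, 97, 89, 77, 61, 67, 81, 81, 87, 96, 104, 101, 101, 92, 91, 85, 81, 91, 102, 100, 102, 98, 101, 97, 101, 95]
630 364 [100, 100, 94, 98, 102, 95, 74, 59, 69, 75, 79, 86, 96, 99, 104, 97, 92, 90, 90, 82, 92, 98, 96, 99, 97, 98, 99, 97, 97]
645 390 [89, 91, 93, 91, 98, 88, 75, 62, 67, 79, 85, 87, 88, 101, 96, 99, 94, 92, 92, 87, 93, 96, 90, 95, 92, 91, 87, 88, 90]
660 416 [92, 92, 95, 98, 91, 92, 74, 62, 70, 76, 81, 91, 91, 93, 99, 100, 93, 94, 88, 87, 90, 94, 94, 92, 96, 95, 95, 98, 99]
675 443 [239, 239, 238, 238, 232, 209, 143, 78, 104, 134, 152, 168, 181, 190, 198, 195, 196, 191, 183, 183, 220, 241, 240, 241, 242, 240, 240, 240, 239]
```

```bash
python3 -m crank '[[[0,0.39,0,0],[0,0.39,0,0],[0,0.39,0,0],[0,0.39,0,0],[0,0.39,0,0],[0,0.39,0,0],[0,0.39,0,0],[0,0.39,0,0],[0,0,0,0],[0,0,0,0]]]'
python3 -m crank '[[[0,0,0.3,0],[0,0,0.3,0],[0,0,0.3,0],[0,0,0.1,0],[0,0,0,0],[0,0,0,0]]]'
python3 -m crank '[[[0,0,0.04,0],[0,0,0,0],[0,0,0,0]]]'
python3 -m crank '[[[0,0,0.04,0],[0,0,0,0],[0,0,0,0]]]'
```

```text
clock: 53.6
eef_pos: [648.3, -8.1, 186.3]
tool_rot: [3.141, 0.0, 1.538]
force: [-1.9, 0.2, -1.9]
width: 8.3
gripper_force: 59.0
clock: 54.1
eef_pos: [647.1, -7.9, 160.5]
tool_rot: [-3.14, -0.0, 1.538]
force: [-2.8, 1.2, 2.9]
width: 7.8
gripper_force: 59.9
clock: 54.35
eef_pos: [647.2, -7.9, 160.3]
tool_rot: [-3.14, -0.001, 1.538]
force: [-4.7, 1.1, 7.9]
width: 8.1
gripper_force: 60.5
clock: 54.6
eef_pos: [647.2, -8.0, 160.2]
tool_rot: [-3.141, -0.001, 1.538]
force: [-6.1, 0.1, 14.0]
width: 8.4
gripper_force: 61.3
```

```bash
python3 -m crank '[[[0,0,-0.06,0],[0,0,0,0],[0,0,0,0],[0,0,0,0],[0,0,-0.5,0],[0,0,-0.9,0],[0,0,-0.9,0],[0,0,-0.9,0],[0,0,-0.9,0],[0,0,-0.9,0],[0,0,-0.6,0],[0,0,0,0]]]' 0.3
python3 -m crank '[[[-0.06,-0.98,0,0],[-0.06,-0.98,0,0],[-0.06,-0.98,0,0],[-0.06,-0.98,0,0],[-0.06,-0.98,0,0],[-0.06,-0.98,0,0],[0,0,0,0],[0,0,0,0]]]' 0.1
python3 w.py o1; python3 - <<'E'
from fitk import *
d=pickle.load(open("o1.pkl","rb"))[0]
m=colmask(d,"orange");n,l,st,ce=cv2.connectedComponentsWithStats(m)
for i in range(1,n):
    if st[i][4]>60: print(st[i],ce[i].round(0),plane(d,ce[i][::-1],40).round(0)[:2])
t=ctrl.trace("wrist","kit_orange")
for a in t: print(a["confidence"],np.round(a["position"]),a["mask"].sum(),plane(d,a["position"],50).round(0))
print(fit([d],"orange",(499,-97),0.3))
for a in t: print(fit([d],"orange",(499,-97),0.3,[a["mask"]]))
E
```

```text
clock: 55.6
eef_pos: [650.2, -8.7, 304.7]
tool_rot: [3.134, 0.0, 1.538]
force: [-0.3, 0.7, -0.4]
width: 29.6
gripper_force: 0.0
clock: 56.27
eef_pos: [499.9, -12.2, 300.2]
tool_rot: [-3.141, -0.001, 1.538]
force: [-0.0, 0.0, -0.2]
width: 38.5
gripper_force: 0.0
56.3167 [501.1 -12.1 300.2] [ 3.141 -0.     1.538] [-0.37  0.36  0.47  1.84 -0.2   0.98  0.15]
[142 188  37  45 767] [159. 208.] [368. -73.]
[ 236  192   45   72 1607] [259. 223.] [499. -99.]
[ 123  244   56   49 1413] [151. 269.] [ 345. -161.]
[ 212  275   79   72 3389] [253. 309.] [ 485. -231.]
0.94 [269. 149.] 1408 [ 347. -156.   50.]
0.77 [209. 158.] 1020 [370. -71.  50.]
0.73 [224. 257.] 2116 [496. -95.  50.]
(array([ 499. , -101.6]), np.float64(0.176), np.float64(0.377), [1744])
(array([507.3, -98.8]), np.float64(0.01), np.float64(2157.875), [0])
(array([507.3, -98.8]), np.float64(0.01), np.float64(2157.875), [0])
(array([ 498.7, -101.4]), np.float64(0.24), np.float64(0.061), [2117])
```

```bash
python3 -m crank '[[[-0.9,0,0,0],[-0.9,0,0,0],[-0.9,0,0,0],[-0.88,0.02,0,0],[0,0,0.9,-0.85],[0,0,0.9,-0.85],[0,0,0.9,-0.85],[0,0,0.9,-0.85],[0,0,0.8,0],[0,0,0,0],[0,0,0,0]]]'
python3 w.py o2; python3 - <<'E'
from fitk import *
d=pickle.load(open("o2.pkl","rb"))[0]
t=ctrl.trace("wrist","kit_orange")
for a in t: 
    X=plane(d,a["position"],50); print(a["confidence"],np.round(a["position"]),a["mask"].sum(),X.round(0))
    if np.hypot(X[0]-499,X[1]+97)<30: print(fit([d],"orange",(499,-101),0.24,[a["mask"]]))
E
```

```text
clock: 57.28
eef_pos: [498.6, -102.0, 189.2]
tool_rot: [-3.14, -0.0, 1.809]
force: [0.0, 0.1, 0.2]
width: 38.4
gripper_force: 0.0
57.3333 [ 499.3 -102.2  190.3] [3.141e+00 1.000e-03 1.809e+00] [-0.1   0.51  0.35  1.96 -0.26  0.72  0.65]
0.73 [234.  69.] 9400 [ 336. -194.   50.]
0.68 [120. 122.] 2295 [372. -77.  50.]
0.61 [176. 256.] 3913 [495. -97.  50.]
(array([ 498.6, -100.5]), np.float64(0.233), np.float64(0.076), [3913])
```

```bash
python3 -m crank '[[[0.05,0,0.8,0],[0,0,0.8,0],[0,0,0.8,0],[0,0,0.8,0],[0,0,0.8,0],[0,0,0,0],[0,0,0,0]]]'
python3 -m crank '[[[0,0,0,0],[0,0,0,0],[0,0,0,0],[0,0,0,0],[0,0,0,0],[0,0,0,0]]]' 1
python3 -m crank '[[[0,0,-0.5,0],[0,0,-1,0],[0,0,-1,0],[0,0,-1,0],[0,0,-1,0],[0,0,-0.5,0.85],[0,0,0,0.85],[0,0,0,0.85],[0,0,0,0.85],[0,0,0,0],[0,0,0,0]]]'
python3 -m crank '[[[0.1,0.91,0,0],[0.1,0.91,0,0],[0.1,0.91,0,0],[0,0,0.6,0],[0,0,0.6,0],[0,0,0,0],[0,0,0,0]]]'
python3 w.py h0 hook_0; python3 - <<'E'
from h import *
import pickle
d=pickle.load(open("h0.pkl","rb"))[0]
g=cv2.cvtColor(d["img"],cv2.COLOR_RGB2GRAY)
for P in ([644,-98,154],[686,-99,150]): print(P,proj(d,P).round(0))
r0=int(proj(d,[644,-98,154])[0,0])
for X in (612,642,672):
    c=int(round(proj(d,[X,-98,154])[0,1])); print(X,c,r0,g[r0-16:r0+17,c].tolist())
E
```

```text
clock: 57.97
eef_pos: [498.7, -100.7, 90.6]
tool_rot: [3.141, 0.0, 1.81]
force: [-0.2, 0.6, -0.6]
width: 38.4
gripper_force: 0.0
clock: 58.47
eef_pos: [498.9, -100.9, 91.6]
tool_rot: [3.139, 0.001, 1.81]
force: [-1.6, -0.1, 6.3]
width: 8.3
gripper_force: 60.0
clock: 59.38
eef_pos: [498.0, -100.4, 215.4]
tool_rot: [3.141, 0.0, 1.54]
force: [-0.1, 0.3, -1.6]
width: 8.3
gripper_force: 58.9
clock: 59.97
eef_pos: [565.9, -95.2, 184.6]
tool_rot: [-3.14, -0.0, 1.539]
force: [-0.1, 0.0, -1.7]
width: 8.4
gripper_force: 59.1
60.0167 [566.6 -95.5 185.4] [3.141 0.    1.539] [-0.15  0.61  0.43  1.79 -0.33  0.81  0.4 ]
hook_0 [([63.1, 407.1], 0.74, [710.0, 5.0]), ([231.4, 385.3], 0.64, [702.0, -166.0])]
[644, -98, 154] [[228. 394.]]
[686, -99, 150] [[225. 463.]]
612 339 227 [92, 94, 99, 95, 103, 98, 96, 103, 95, 90, 72, 62, 64, 74, 76, 84, 85, 94, 97, 95, 88, 88, 86, 147, 222, 234, 233, 233, 236, 238, 240, 240, 237]
642 391 227 [86, 88, 91, 91, 92, 93, 89, 93, 77, 29, 35, 62, 64, 70, 76, 79, 87, 90, 94, 91, 87, 85, 83, 131, 211, 238, 238, 238, 235, 233, 228, 228, 230]
672 443 227 [231, 229, 231, 234, 235, 231, 230, 227, 226, 218, 165, 78, 98, 122, 142, 157, 170, 180, 184, 186, 190, 182, 175, 173, 211, 233, 230, 232, 231, 231, 228, 231, 230]
```

```bash
python3 -m crank '[[[-0.02,0.39,0,0],[0,0.39,0,0],[0,0.39,0,0],[0,0.39,0,0],[0,0.39,0,0],[0,0.39,0,0],[0,0.39,0,0],[0,0.39,0,0],[0,0,0,0],[0,0,0,0]]]'
python3 -m crank '[[[0,0,0.3,0],[0,0,0.3,0],[0,0,0.3,0],[0,0,0.1,0],[0,0,0,0],[0,0,0,0]]]'
python3 -m crank '[[[0,0,0.04,0],[0,0,0,0],[0,0,0,0]]]'
```

```text
clock: 60.9
eef_pos: [644.8, -98.4, 185.8]
tool_rot: [3.141, 0.0, 1.538]
force: [-0.4, 0.3, -1.8]
width: 8.2
gripper_force: 59.0
clock: 61.4
eef_pos: [643.7, -98.2, 160.2]
tool_rot: [-3.14, -0.001, 1.538]
force: [-3.7, 0.9, 3.6]
width: 8.4
gripper_force: 60.0
clock: 61.65
eef_pos: [643.7, -98.2, 160.0]
tool_rot: [-3.141, -0.001, 1.538]
force: [-4.2, 1.4, 9.2]
width: 8.4
gripper_force: 60.6
```

Contact is confirmed. I'll release, retreat and check everything with the last picture.

```bash
python3 -m crank '[[[0,0,-0.06,0],[0,0,0,0],[0,0,0,0],[0,0,0,0],[0,0,-0.5,0],[0,0,-0.9,0],[0,0,-0.9,0],[0,0,-0.9,0],[0,0,-0.9,0],[0,0,-0.9,0],[0,0,-0.6,0],[0,0,0,0]]]' 0.3
python3 -m crank '[[[0,-1,0,0],[0,-1,0,0],[0,-1,0,0],[0,-1,0,0],[0,-1,0,0],[0,-1,0,0],[0,-1,0,0],[0,-1,0,0],[0,0,0,0],[0,0,0,0]]]'
python3 - <<'E'
from h import *
a=cam("scene")["img"];b=cam("side")["img"]
v=np.hstack([cv2.resize(a[130:310,150:400],(400,288),interpolation=2),cv2.resize(b[110:290,140:390],(400,288),interpolation=2)])
cv2.imwrite("pics/end.png",v[:,:,::-1])
E
```

```text
clock: 62.65
eef_pos: [646.5, -99.2, 305.3]
tool_rot: [3.134, 0.001, 1.538]
force: [0.1, -0.8, 0.2]
width: 29.7
gripper_force: 0.0
clock: 63.48
eef_pos: [443.7, -91.6, 300.7]
tool_rot: [3.141, -0.001, 1.538]
force: [-0.2, 0.3, 0.8]
width: 30.0
gripper_force: 0.0
```

View pics/end.png

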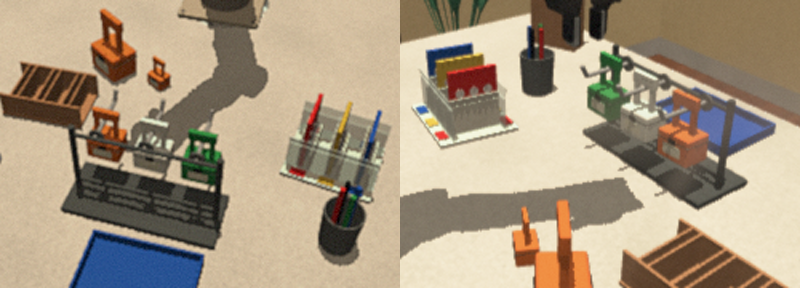

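The picture shows the red, yellow and blue boards seated level in the rack (right half of the scene panel, cols 310–375). The orange, white and green cases each hang on their own hook. The decoys and the pen pot are in place.

```bash
python3 -c "
from cell import ctrl
print(ctrl.finish_job())"
```

```text
the job is handed in; nothing more can be done
None
```

I handed the job in at about 63 s: all three boards are pushed home in their own colour slots and the green, white and orange cases hang one to a hook, while the pen pot and thread cone were never touched.

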